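# Make up a shipping column of tile cartons on the packing turntable

## Task

Make up this order of tiles for strapping: lower the pallet board over both dowels of the turntable so that it sits flat on the bed, then stack all the cartons that are there, flat side down, in one square column within the corner ticks on the board, setting each down without dropping it. Lay the cover board squarely on top of the column and press it down with about a kilo of force so that it beds flat. Leave the tools and other things on the bench where they are.

Things in the scene. Friction and masses are not known exactly. Their poses are not given: they have to be found in the camera images.
- turntable: packing turntable, locked (it cannot turn or shift): round steel bed, 230 across, its flat top 42 above the table, on a grey foot with a small brass lock lever on its -x side. Where it stands and how it is turned differ each time. Origin on the table at its centre, z up; the two dowels stand on its x axis
- bed (a point): the centre of the bed's flat top, 42 above the table, midway between the two dowels
- dowel_a (a point): centre of the tip of one of the two upright steel dowels: 12 in diameter, 36 high above the bed, the last 5 tapering to 6 in diameter. On the turntable's x axis, 80 from its centre at +x
- dowel_b (a point): the same for the other dowel, 80 from the centre at -x (160 between the dowels)
- board: pale wood pallet board, 200 long (x), 66 wide (y), 24 high, 140 g: deck 12 thick on two cross runners 12 high (20 wide, 45 either side of centre). Two 15 mm holes through the deck on its x axis, 80 either side of centre; either way round fits. Black corner ticks on the deck mark where the cartons' corners go: centred, lengthwise. Origin at the centre of the runners' underside, z up
- hole_a (a point): centre of the mouth of the hole at the board's +x, at the top of the deck, 24 above the board's underside; when the board is seated the dowel stands 12 proud of the deck here
- hole_b (a point): the same at the board's -x
- cover: flat cover board of dark wood with two pale strap tracks across it: 126 long (x), 64 wide (y), 12 thick, 100 g, lying flat on the table; both faces are alike and either may be up. Origin at the very centre of the board, 6 above its underside
- carton_1: closed cardboard carton of cement tiles with a red square on its top and on its long sides: 122 long (x), 60 wide (y), 42 high, about 0.46 kg, rigid, lying on its largest face. Origin at the centre of its underside, z up. There are 3 to 5 cartons in all; one that is absent reads None.
- carton_2: closed cardboard carton of cement tiles with a blue square on its top and on its long sides: 122 long (x), 60 wide (y), 42 high, about 0.46 kg, rigid, lying on its largest face. Origin at the centre of its underside, z up. There are 3 to 5 cartons in all; one that is absent reads None.
- carton_3: closed cardboard carton of cement tiles with a green square on its top and on its long sides: 122 long (x), 60 wide (y), 42 high, about 0.46 kg, rigid, lying on its largest face. Origin at the centre of its underside, z up. There are 3 to 5 cartons in all; one that is absent reads None.
- carton_4: closed cardboard carton of cement tiles with a yellow square on its top and on its long sides: 122 long (x), 60 wide (y), 42 high, about 0.46 kg, rigid, lying on its largest face. Origin at the centre of its underside, z up. There are 3 to 5 cartons in all; one that is absent reads None.
- carton_5: closed cardboard carton of cement tiles with a grey square on its top and on its long sides: 122 long (x), 60 wide (y), 42 high, about 0.46 kg, rigid, lying on its largest face. Origin at the centre of its underside, z up. There are 3 to 5 cartons in all; one that is absent reads None.
- pigment_tin: bystander, to be left alone: small steel pigment tin with a blue band, 66 across, 62 high, standing. Origin at its underside, in the middle.
- tape_roll: bystander, to be left alone: yellow roll of packing tape, 96 across, 48 high, lying flat. Origin at its underside, in the middle.
- filling_knife: bystander, to be left alone: filling knife with a flat blade, about 220 long, lying flat. Origin at its underside.
- mallet: bystander, to be left alone: mallet, about 260 long, lying flat. Origin at its underside.
- dust_brush: bystander, to be left alone: dust brush, about 200 long, lying flat. Origin at its underside.
- hex_tiles: bystander, to be left alone: pile of three blue hexagonal tiles, 120 across the corners, 36 high. Origin at its underside, in the middle.
Not all that is in view belongs to the job. Leave any orange look-alike of the carton_2 alone.

How it is judged:
By the outcome, as a careful person would: the job done as asked, in the order asked, and still so for the second after the job is handed in, with the robot touching nothing.
Of carton_1, carton_2, carton_3, carton_4, carton_5 only 3 to 5 are there at a start; the rules pass over those that are not, and their reading is None.
At some moment in a run one of cover may be knocked a few centimetres aside while the robot is not near it.
It also fails if it takes over 210 s, if anything falls off the work surface, if the arm or the gripper's body presses on something with over 40 N, if the wrist force passes 120 N, or if a joint passes its speed limit or range.

## Robot

A 6-joint arm with a two-finger parallel gripper is mounted at the origin on the work surface. World frame = base frame: x ahead of the robot, y to its left, z up, the work surface at z = 0. Lengths are in mm, angles in rad, forces in N, time in s.
With the tool pointing down it reaches from about 275 to 1000 mm from the base axis. Payload 8.4 kg.
Tool frame: the origin (TCP) lies midway between the tips of the shut fingers; the grasp point (between the pads) lies 19 mm behind it; z points along the fingers, y is the line along which they close (so a half turn about z gives the same grasp; the last joint's range is limited). The gripper opens to 85 mm and grips with 20 to 120 N. Pads are 22 mm wide; open, the fingers measure 114 mm over their backs; the gripper's body (76 mm by 85 mm) begins 54 mm behind the grasp point. The pads swing forward as they close: fully open they stand 13 mm farther back than shut.
Start: joints at [-1.19, 0.353, 1.633, -0, 1.155, -0.002], TCP at [233.448, -579.767, 231.281] pointing down, gripper open.
Joint ranges: [-2.63, 2.63], [-0.92, 2.1], [0.06, 2.66], [-1.3, 4.44], [0, 2.69], [-3.02, 3.02]. Speed limits (rad/s): [2.22, 2.22, 2.79, 3.14, 3.14, 3.14].

## Interface

Orientations are given as [roll, pitch, yaw] about the fixed x, y, z axes, in that order (R = Rz(yaw) Ry(pitch) Rx(roll)).
In Python, from rig import monitor, imaging, r gives the robot as it stands.
- The arm moves only by the tool drive_tool, never from a script. Its argument "plan" is a list of rows, each an object of numbers: "x", "y", "z": the shift along the tool's x, y, z in units of 50 mm (1.0 is 50 mm); "ax", "ay", "az": the turn, a rotation vector about the tool's x, y, z in units of 6 degrees (1.0 is 6 degrees); "hand": the finger opening in mm, from 0 to 85.4. In form: [{"x": .., "y": .., "z": .., "ax": .., "ay": .., "az": .., "hand": ..}, ...]. A call has 1 to 8 rows; each row is the pose to reach, as a shift and turn from the pose commanded when the call began, along the tool's axes at that moment; what a row does not reach only later rows make up. A row lasts 1/10 s, in which the tool goes at most 50 mm and 8.59 degrees, less where a joint would pass 70% of its speed; a pose out of reach is approached as far as the arm can. A call with a gripper value outside its range is refused whole. The fingers move at their own pace and stop on an object; "grip_force" is the grip in N (left out, the last holds). Time passes only in rows, so rows that repeat a pose let the fingers close. It gives the time, the measured TCP pose, the force, the opening and the grip force at its end, in the units of the state.
- monitor.sense(): the state, without advancing time (a new reading comes with each control period).
- imaging.grab_frame(name): name is "scene" or "top"; returns the picture (400x640x3 uint8, red, green, blue); there is no depth.
- imaging.camera_info(name): a dict with "mtx" (3x3 intrinsics, pixels), "R" (3x3) and "t" (3): a world point X has camera coordinates R X + t. Camera axes: x right, y down, z forward; pixel columns grow to the right and rows downward; lengths in mm; the calibration is good to about 2 mm. A picture is of the moment at which its call begins. camera_info takes no time and is no camera call.
- r.sign_off(): hands the job in; it is judged then, once.
The state is a dict: "clock": time; "qpos": joint angles; "qvel": joint speeds; "joint_efforts": joint torques, N m; "eef_pos": TCP position; "tcp_rot": TCP orientation; "contact_force": force on the tool from outside, world axes, zero at the start; "wrist_torque": the same for the moment, N m; "opening": opening from 0.0 (shut) to 1.0 (fully open); "grasp_force": force on a finger pad.
Only numpy, scipy, OpenCV 4.12 (cv2) and the standard library are available. Lean on these libraries where they do the work, as an engineer would, in place of code of your own. Each camera call takes 0.05 s, during which the arm holds its last target. There are 200 camera calls.

## Working session

There is one attempt and no reset: what is moved stays moved. The work goes in short steps, Python scripts to look and compute and a tool call to move; the robot and the scene stay as the last step left them, time stands still between calls to the robot, and variables do not carry over. Pictures are saved under pics/ and viewed, at most 14 in all, crops included, and the job is handed in when it is done.

Besides the shell and the picture viewer there is one more tool, called after "Call:" by a JSON object that holds its "op" and its "data". drive_tool: Moves the arm, as the interface text tells. Its arguments: {"type":"object","properties":{"plan":{"type":"array","items":{"type":"object","properties":{"x":{"type":"number"},"y":{"type":"number"},"z":{"type":"number"},"ax":{"type":"number"},"ay":{"type":"number"},"az":{"type":"number"},"hand":{"type":"number"}}}},"grip_force":{"type":"number"}},"required":["plan"]}

```bash
ls; mkdir -p pics; python3 - <<'E'
from rig import monitor, imaging, r
import cv2
for n in("scene","top"):
    f=imaging.grab_frame(n); cv2.imwrite(f"pics/{n}0.png",f[:,:,::-1])
    print(n,imaging.camera_info(n))
print(monitor.sense())
E
```

```text
pics
scene {'mtx': array([[397.68721348,   0.        , 308.79369021],
       [  0.        , 397.68721348, 196.80713157],
       [  0.        ,   0.        ,   1.        ]]), 'R': array([[-0.55883595,  0.82923045, -0.00890108],
       [ 0.68097799,  0.45274715, -0.5755771 ],
       [-0.47325612, -0.32771462, -0.81769907]]), 't': array([ 374.36823286, -274.82770824, 1460.07213358])}
top {'mtx': array([[388.47822482,   0.        , 315.56047144],
       [  0.        , 388.47822482, 200.47737733],
       [  0.        ,   0.        ,   1.        ]]), 'R': array([[ 0.01340014, -0.99990439, -0.00341193],
       [-0.99500513, -0.01299675, -0.09897409],
       [ 0.09892028,  0.00472115, -0.99508416]]), 't': array([-105.72346266,  517.32001915, 1434.65066249])}
{'clock': 0.1, 'qpos': array([-1.19037726e+00,  3.53589842e-01,  1.63407270e+00, -4.59748426e-05,
        1.15522143e+00, -2.40674017e-03]), 'qvel': array([-0.00064256, -0.00076986, -0.00214511, -0.0018029 , -0.00044823,
        0.00064779]), 'joint_efforts': array([-1.62496497e-03, -6.06361341e+01, -3.42817426e+01, -9.57692055e-05,
        3.84594852e-03, -3.70740656e-05]), 'eef_pos': array([ 233.28265251, -579.3533932 ,  230.62438677]), 'tcp_rot': array([-3.14030123e+00,  3.89296576e-05,  3.82844422e-01]), 'contact_force': array([-0.48401528,  0.34679886,  0.37411657]), 'wrist_torque': array([ 0.00043519, -0.03277228, -0.02825067]), 'grasp_force': 0.0, 'opening': 1.003080694730199}
```

View pics/scene0.png

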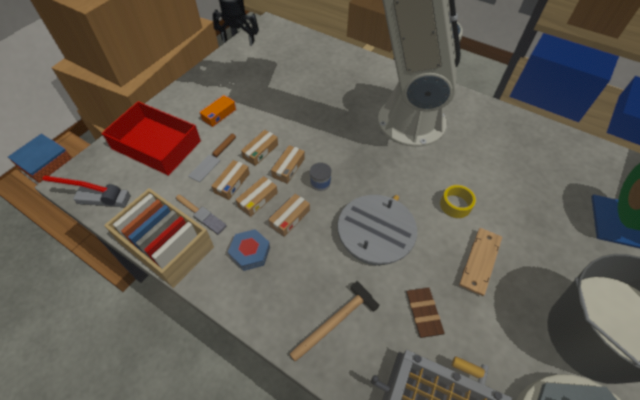

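View pics/top0.png

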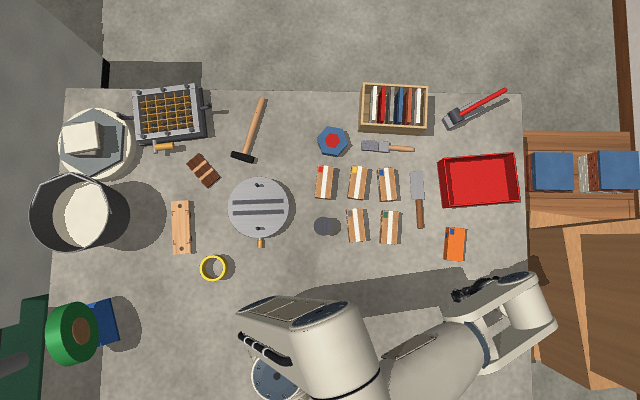

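The top view shows these objects:
- **Turntable:** (259,208).
- **Board:** (181,227).
- **Cover:** (203,170).
- **Tape:** (213,268), a bystander.
- **Cartons:** five of them, at (325,182), (357,183), (388,184), (357,226) and (390,227).
- **Look-alike for carton_2:** the orange box at (455,244), to be left alone. The blue-square carton at (388,184) is the real one.

I'll check these choices in a close crop.

```bash
cat > h.py <<'E'
import numpy as np, cv2
from rig import monitor, imaging, r
def world(n,uv,z):
    c=imaging.camera_info(n); uv=np.atleast_2d(uv).astype(float)
    d=np.c_[uv,np.ones(len(uv))]@np.linalg.inv(c["mtx"]).T@c["R"]
    o=-c["R"].T@c["t"]
    return o+d*((z-o[2])/d[:,2])[:,None]
def proj(n,X):
    c=imaging.camera_info(n); p=(np.atleast_2d(X)@c["R"].T+c["t"])@c["mtx"].T
    return p[:,:2]/p[:,2:]
def rectify(f,n,z,x0,x1,y0,y1,s):
    # image: column = (y1-y)*s, row=(x1-x)*s
    W=int((y1-y0)*s);H=int((x1-x0)*s)
    q=proj(n,[[x1,y1,z],[x1,y0,z],[x0,y0,z],[x0,y1,z]]).astype(np.float32)
    M=cv2.getPerspectiveTransform(q,np.float32([[0,0],[W,0],[W,H],[0,H]]))
    return cv2.warpPerspective(f,M,(W,H),flags=cv2.INTER_CUBIC)
E
python3 - <<'E'
from h import *
f=imaging.grab_frame("top")[:,:,::-1]
for n,a,b,c,d in (("L",160,290,140,260),("R",300,480,155,265)):
    c_=f[c:d,a:b]; k=4.4 if n=="R" else 5
    cv2.imwrite(f"pics/c{n}.png",cv2.resize(c_,None,fx=k,fy=k,interpolation=cv2.INTER_CUBIC))
E
```

```text
(no output)
```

View pics/cL.png

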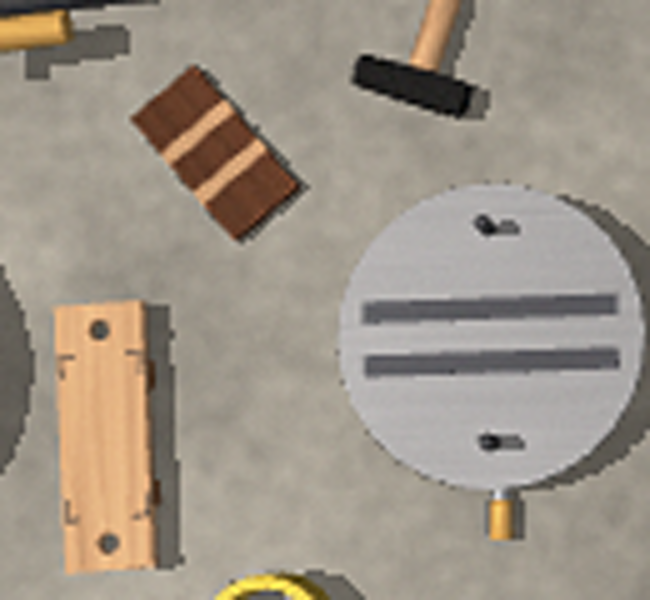

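View pics/cR.png

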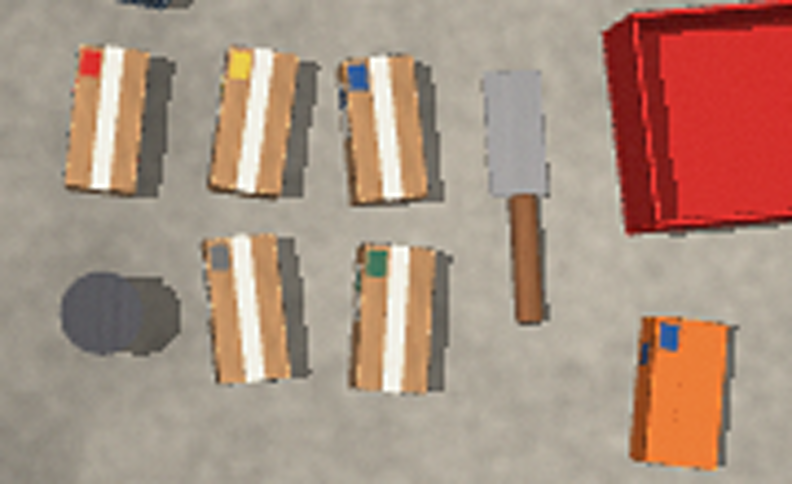

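The crops confirm the choices. All five cartons are there with red, yellow, blue, grey and green squares, and the orange box at lower right is the decoy. Next I'll turn the corners into poses.

```bash
cat > m.py <<'E'
from h import *
from scipy.optimize import least_squares
def fit(P,L,W):
    P=np.array(P)[:,:2]; best=None
    t=np.array([[1,1],[1,-1],[-1,-1],[-1,1]])*[L/2,W/2]   # order FL, FR, BR, BL (x ahead, y left)
    def m(p):
        c,s=np.cos(p[2]),np.sin(p[2]); return p[:2]+t@np.array([[c,s],[-s,c]])
    o=least_squares(lambda p:(m(p)-P).ravel(),[*P.mean(0),0])
    return o.x,np.sqrt((o.fun**2).sum()/4)
E
python3 - <<'E'
from m import *
L=lambda q:(np.array(q,float)+.5)/5-.5+[160,140]
R=lambda q:(np.array(q,float)+.5)/4.4-.5+[300,155]
def show(n,q,z,l,w):
    p,e=fit(world("top",q,z),l,w); print(n,p[:2].round(1),"yaw %.3f rms %.1f"%(p[2],e))
show("board",L([(54,310),(145,300),(155,568),(66,573)]),24,200,66)
H=world("top",L([(99,330),(108,543)]),24);d=H[0]-H[1];print("holes",H.round(1),np.linalg.norm(d),H.mean(0),np.arctan2(d[1],d[0]))
# cover long axis goes FL->BR : corners labelled with x along long axis
show("cover",L([(132,118),(196,66),(303,186),(240,242)]),12,126,64)
e=world("top",L([(338,336),(645,336),(491,183),(491,490)]),42);print("bed",e.round(1))
D=world("top",L([(482,221),(486,439)]),76);d=D[0]-D[1];print("dowel tips",D.round(1),np.linalg.norm(d),np.arctan2(d[1],d[0]),D.mean(0))
S=world("top",L([(363,312),(617,303),(365,366),(619,357)]),42);print("slots dir",[np.arctan2(-(S[i]-S[i+1])[0],(S[i]-S[i+1])[1]) for i in(0,2)])
for n,q in dict(red=[(80,46),(151,53),(137,193),(66,186)],yellow=[(229,46),(300,54),(280,197),(210,187)],blue=[(341,66),(413,55),(428,196),(355,204)],
  grey=[(203,241),(275,235),(290,377),(218,383)],green=[(362,243),(435,247),(428,393),(352,390)]).items(): show(n,R(q),42,122,60)
E
```

```text
board [412.6 404.7] yaw 0.090 rms 1.5
holes [[492.8 413.1  24. ]
 [333.8 398.7  24. ]] 159.57738943451548 [413.30105961 405.89407897  24.        ] 0.09013218331426842
cover [631. 333.] yaw 0.744 rms 1.0
bed [[489.2 228.8  42. ]
 [492.1   0.8  42. ]
 [605.5 118.3  42. ]
 [376.9 111.9  42. ]]
dowel tips [[571.9 118.8  76. ]
 [413.4 111.4  76. ]] 158.71907067316442 0.04676061136296519 [492.63330144 115.10437329  76.        ]
slots dir [np.float64(0.04865469619834416), np.float64(0.04865203339481004)]
red [ 587.9 -130.5] yaw -0.087 rms 0.8
yellow [ 588.2 -254.6] yaw -0.129 rms 0.8
blue [ 581.7 -364.3] yaw 0.107 rms 2.1
grey [ 428.8 -248.1] yaw 0.106 rms 1.3
green [ 422.7 -371.9] yaw -0.057 rms 1.6
```

```bash
python3 - <<'E'
from h import *
f=imaging.grab_frame("scene")[:,:,::-1]
c=f[170:330,320:520]
cv2.imwrite("pics/s1.png",cv2.resize(c,None,fx=3.75,fy=3.75,interpolation=cv2.INTER_CUBIC))
E
```

```text
(no output)
```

View pics/s1.png

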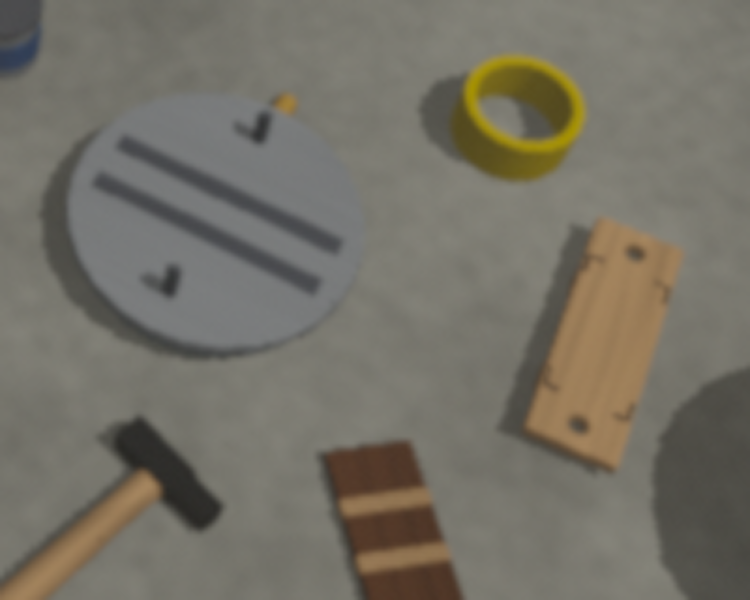

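```bash
cat > go.py <<'E'
# python3 go.py x,y,z,yaw ... : rows' units for successive waypoints from the measured pose
import sys
from h import *
def units(p,yaw,t):
    c,s=np.cos(yaw),np.sin(yaw); d=(np.array(t[:3])-p)/50
    return np.round([c*d[0]+s*d[1], s*d[0]-c*d[1], -d[2], -np.degrees(t[3]-yaw)/6],2)
if __name__=="__main__":
    st=monitor.sense(); p=st["eef_pos"]; y=st["tcp_rot"][2]
    print("t %.1f"%st["clock"],p.round(1),st["tcp_rot"].round(4),"F",st["contact_force"].round(1),"open %.3f"%st["opening"])
    for a in sys.argv[1:]:
        t=[float(v) for v in a.split(",")]; u=units(p,y,t)
        n=int(np.ceil(max(np.linalg.norm(u[:3]),abs(u[3])*6/8.59)))
        print(a,"x %.2f y %.2f z %.2f az %.2f rows>=%d"%(*u,n)); p=np.array(t[:3]); y=t[3]
E
python3 - <<'E'
from h import *
S=lambda q:(np.array(q,float)+.5)/3.75-.5+[320,170]
for n,q,z in (("tips",[(175,267),(265,113)],77),("bases",[(170,295),(260,140)],42),("holes",[(578,425),(636,252)],24)):
    w=world("scene",S(q),z); d=w[0]-w[1]; print(n,w.round(1),np.linalg.norm(d).round(1),w.mean(0).round(1),np.arctan2(d[1],d[0]).round(3))
E
python3 go.py 480,0,231,0.2 413,405.5,150,0.09 413,405.5,20,0.09
```

```text
tips [[565.6 120.6  77. ]
 [406.8 112.2  77. ]] 159.0 [486.2 116.4  77. ] 0.053
bases [[569.5 122.9  42. ]
 [407.8 114.4  42. ]] 161.9 [488.7 118.7  42. ] 0.052
holes [[489.2 415.2  24. ]
 [327.8 401.1  24. ]] 162.0 [408.5 408.1  24. ] 0.087
t 0.2 [ 233.3 -579.5  230.8] [-3.1407 -0.      0.3828] F [0.1 0.  0. ] open 1.009
480,0,231,0.2 x 8.90 y -8.91 z -0.00 az 1.75 rows>=13
413,405.5,150,0.09 x 0.30 y -8.21 z 1.62 az 1.05 rows>=9
413,405.5,20,0.09 x 0.00 y 0.00 z 2.60 az -0.00 rows>=3
```

Call:
{"op": "drive_tool", "data": {"plan": [{"x":8.9,"y":-8.9,"z":0,"az":1.75,"hand":85},{"x":8.9,"y":-8.9,"z":0,"az":1.75,"hand":85},{"x":8.9,"y":-8.9,"z":0,"az":1.75,"hand":85},{"x":8.9,"y":-8.9,"z":0,"az":1.75,"hand":85},{"x":8.9,"y":-8.9,"z":0,"az":1.75,"hand":85},{"x":8.9,"y":-8.9,"z":0,"az":1.75,"hand":85},{"x":8.9,"y":-8.9,"z":0,"az":1.75,"hand":85},{"x":8.9,"y":-8.9,"z":0,"az":1.75,"hand":85}]}}

```text
invalid input
```

```bash
python3 go.py 480,0,200,0.1 412,406,150,0.09
```

```text
t 0.2 [ 233.3 -579.5  230.8] [-3.1407 -0.      0.3828] F [0.1 0.  0. ] open 1.009
480,0,200,0.1 x 8.90 y -8.91 z 0.62 az 2.70 rows>=13
412,406,150,0.09 x -0.54 y -8.22 z 1.00 az 0.10 rows>=9
```

Call:
{"op": "drive_tool", "data": {"plan": [{"x":8.9,"y":-8.9,"z":0,"ax":0,"ay":0,"az":1.75,"hand":85},{"x":8.9,"y":-8.9,"z":0,"ax":0,"ay":0,"az":1.75,"hand":85},{"x":8.9,"y":-8.9,"z":0,"ax":0,"ay":0,"az":1.75,"hand":85},{"x":8.9,"y":-8.9,"z":0,"ax":0,"ay":0,"az":1.75,"hand":85},{"x":8.9,"y":-8.9,"z":0,"ax":0,"ay":0,"az":1.75,"hand":85},{"x":8.9,"y":-8.9,"z":0,"ax":0,"ay":0,"az":1.75,"hand":85},{"x":8.9,"y":-8.9,"z":0,"ax":0,"ay":0,"az":1.75,"hand":85},{"x":8.9,"y":-8.9,"z":0,"ax":0,"ay":0,"az":1.75,"hand":85}]}}

```text
clock: 1.0
eef_pos: [390.5, -209.9, 231.4]
tcp_rot: [3.141, -0.0, 0.199]
contact_force: [0.7, -0.3, 0.4]
opening: 0.996
grasp_force: 0.0
```

```bash
python3 go.py 480,0,200,0.1 412,406,150,0.09
```

```text
t 1.0 [ 390.5 -209.9  231.4] [ 3.1413e+00 -5.0000e-04  1.9920e-01] F [ 0.7 -0.3  0.4] open 0.996
480,0,200,0.1 x 2.58 y -3.76 z 0.63 az 0.95 rows>=5
412,406,150,0.09 x -0.54 y -8.22 z 1.00 az 0.10 rows>=9
```

Call:
{"op": "drive_tool", "data": {"plan": [{"x":2.86,"y":-12,"z":1.6,"ax":0,"ay":0,"az":1.04,"hand":85},{"x":2.86,"y":-12,"z":1.6,"ax":0,"ay":0,"az":1.04,"hand":85},{"x":2.86,"y":-12,"z":1.6,"ax":0,"ay":0,"az":1.04,"hand":85},{"x":2.86,"y":-12,"z":1.6,"ax":0,"ay":0,"az":1.04,"hand":85},{"x":2.86,"y":-12,"z":1.6,"ax":0,"ay":0,"az":1.04,"hand":85},{"x":2.86,"y":-12,"z":1.6,"ax":0,"ay":0,"az":1.04,"hand":85},{"x":2.86,"y":-12,"z":1.6,"ax":0,"ay":0,"az":1.04,"hand":85},{"x":2.86,"y":-12,"z":1.6,"ax":0,"ay":0,"az":1.04,"hand":85}]}}

```text
clock: 1.8
eef_pos: [403.5, 186.9, 179.8]
tcp_rot: [-3.141, -0.001, 0.091]
contact_force: [1.1, -1.0, 0.8]
opening: 0.994
grasp_force: 0.0
```

```bash
python3 go.py 412,406,100,0.09
```

```text
t 1.8 [403.5 186.9 179.8] [-3.1414e+00 -7.0000e-04  9.0900e-02] F [ 1.1 -1.   0.8] open 0.994
412,406,100,0.09 x 0.57 y -4.35 z 1.60 az 0.01 rows>=5
```

Call:
{"op": "drive_tool", "data": {"plan": [{"x":0.57,"y":-4.35,"z":0.8,"ax":0,"ay":0,"az":0,"hand":85},{"x":0.57,"y":-4.35,"z":0.8,"ax":0,"ay":0,"az":0,"hand":85},{"x":0.57,"y":-4.35,"z":0.8,"ax":0,"ay":0,"az":0,"hand":85},{"x":0.57,"y":-4.35,"z":0.8,"ax":0,"ay":0,"az":0,"hand":85},{"x":0.57,"y":-4.35,"z":1.6,"ax":0,"ay":0,"az":0,"hand":85},{"x":0.57,"y":-4.35,"z":1.6,"ax":0,"ay":0,"az":0,"hand":85},{"x":0.57,"y":-4.35,"z":1.6,"ax":0,"ay":0,"az":0,"hand":85},{"x":0.57,"y":-4.35,"z":1.6,"ax":0,"ay":0,"az":0,"hand":85}]}}

```text
clock: 2.6
eef_pos: [412.9, 403.4, 100.9]
tcp_rot: [-3.141, -0.001, 0.09]
contact_force: [1.3, -0.6, 0.5]
opening: 0.994
grasp_force: 0.0
```

```bash
python3 - <<'E'
from h import *
f=imaging.grab_frame("scene")[:,:,::-1]
c=f[200:310,430:530]
a=cv2.resize(c,None,fx=4,fy=4,interpolation=cv2.INTER_CUBIC)
f=imaging.grab_frame("top")[:,:,::-1]
c=f[170:280,140:240]
b=cv2.resize(c,None,fx=4,fy=4,interpolation=cv2.INTER_CUBIC)
cv2.imwrite("pics/g1.png",np.hstack([a,b]))
E
python3 go.py 412,406,10,0.09
```

```text
t 2.7 [413.4 403.5 101.6] [-3.1401e+00 -2.0000e-03  8.9500e-02] F [ 0.4 -0.5  0.6] open 0.994
412,406,10,0.09 x -0.02 y -0.05 z 1.83 az -0.00 rows>=2
```

View pics/g1.png

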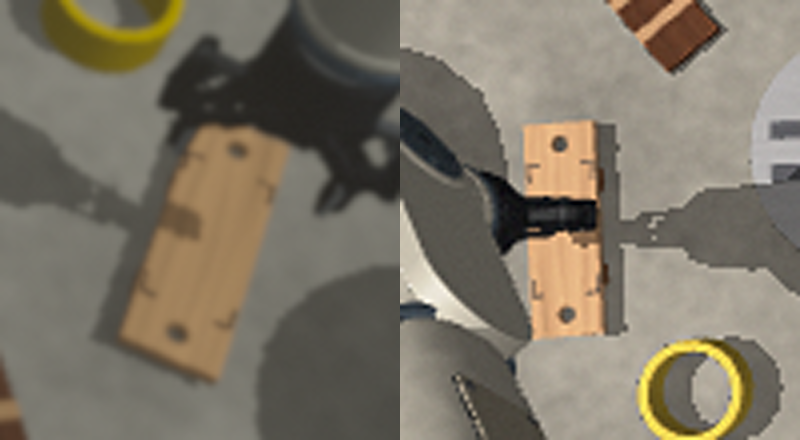

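Call:
{"op": "drive_tool", "data": {"plan": [{"x":-0.02,"y":-0.05,"z":1.0,"ax":0,"ay":0,"az":0,"hand":85},{"x":-0.02,"y":-0.05,"z":1.7,"ax":0,"ay":0,"az":0,"hand":85},{"x":-0.02,"y":-0.05,"z":1.9,"ax":0,"ay":0,"az":0,"hand":85},{"x":-0.02,"y":-0.05,"z":2.0,"ax":0,"ay":0,"az":0,"hand":85},{"x":-0.02,"y":-0.05,"z":2.05,"ax":0,"ay":0,"az":0,"hand":85},{"x":-0.02,"y":-0.05,"z":2.07,"ax":0,"ay":0,"az":0,"hand":85},{"x":-0.02,"y":-0.05,"z":2.07,"ax":0,"ay":0,"az":0,"hand":85}]}}

```text
clock: 3.4
eef_pos: [412.0, 406.9, -2.4]
tcp_rot: [-3.14, -0.002, 0.091]
contact_force: [0.3, 0.2, -0.9]
opening: 0.992
grasp_force: 0.0
```

Call:
{"op": "drive_tool", "data": {"plan": [{"x":0,"y":0,"z":0,"ax":0,"ay":0,"az":0,"hand":60},{"x":0,"y":0,"z":0,"ax":0,"ay":0,"az":0,"hand":55},{"x":0,"y":0,"z":0,"ax":0,"ay":0,"az":0,"hand":50},{"x":0,"y":0,"z":0,"ax":0,"ay":0,"az":0,"hand":50},{"x":0,"y":0,"z":0,"ax":0,"ay":0,"az":0,"hand":50}], "grip_force": 40}}

```text
clock: 3.9
eef_pos: [411.7, 406.8, -2.6]
tcp_rot: [-3.141, -0.001, 0.091]
contact_force: [-1.4, -1.3, 7.9]
opening: 0.763
grasp_force: 43.6
```

```bash
python3 go.py 412,406,130,0.048
```

```text
t 3.9 [411.7 406.8  -2.6] [-3.1407e+00 -1.0000e-03  9.0700e-02] F [-1.4 -1.3  7.9] open 0.763
412,406,130,0.048 x 0.00 y 0.02 z -2.65 az 0.41 rows>=3
```

Call:
{"op": "drive_tool", "data": {"plan": [{"x":0,"y":0,"z":-0.3,"ax":0,"ay":0,"az":0,"hand":50},{"x":0,"y":0,"z":-0.9,"ax":0,"ay":0,"az":0,"hand":50},{"x":0,"y":0,"z":-1.6,"ax":0,"ay":0,"az":0.2,"hand":50},{"x":0,"y":0,"z":-2.3,"ax":0,"ay":0,"az":0.41,"hand":50},{"x":0,"y":0,"z":-2.4,"ax":0,"ay":0,"az":0.41,"hand":50},{"x":0,"y":0,"z":-2.4,"ax":0,"ay":0,"az":0.41,"hand":50}]}}

```text
clock: 4.5
eef_pos: [411.9, 406.9, 118.2]
tcp_rot: [-3.14, -0.002, 0.048]
contact_force: [-0.0, 0.4, -1.9]
opening: 0.763
grasp_force: 46.0
```

```bash
python3 go.py 490.4,116.1,118,0.048
```

```text
t 4.5 [411.9 406.9 118.2] [-3.1395e+00 -2.3000e-03  4.8000e-02] F [-0.   0.4 -1.9] open 0.763
490.4,116.1,118,0.048 x 1.29 y 5.88 z 0.00 az 0.00 rows>=7
```

Call:
{"op": "drive_tool", "data": {"plan": [{"x":1.29,"y":5.88,"z":0,"ax":0,"ay":0,"az":0,"hand":50},{"x":1.29,"y":5.88,"z":0,"ax":0,"ay":0,"az":0,"hand":50},{"x":1.29,"y":5.88,"z":0,"ax":0,"ay":0,"az":0,"hand":50},{"x":1.29,"y":5.88,"z":0,"ax":0,"ay":0,"az":0,"hand":50},{"x":1.29,"y":5.88,"z":0,"ax":0,"ay":0,"az":0,"hand":50},{"x":1.29,"y":5.88,"z":0,"ax":0,"ay":0,"az":0,"hand":50},{"x":1.29,"y":5.88,"z":0,"ax":0,"ay":0,"az":0,"hand":50},{"x":1.29,"y":5.88,"z":0,"ax":0,"ay":0,"az":0,"hand":50}]}}

```text
clock: 5.3
eef_pos: [489.0, 114.2, 115.2]
tcp_rot: [3.141, 0.002, 0.045]
contact_force: [-0.3, 0.6, -1.4]
opening: 0.763
grasp_force: 46.0
```

```bash
python3 - <<'E'
from h import *
f=imaging.grab_frame("scene")[:,:,::-1]
a=cv2.resize(f[160:280,310:430],None,fx=4,fy=4,interpolation=cv2.INTER_CUBIC)
f=imaging.grab_frame("top")[:,:,::-1]
b=cv2.resize(f[150:270,210:290],None,fx=4,fy=4,interpolation=cv2.INTER_CUBIC)
cv2.imwrite("pics/g2.png",np.hstack([a,b]))
E
python3 go.py 490.4,116.1,90,0.048
```

```text
t 5.4 [489.  116.1 115.5] [3.1416e+00 1.7000e-03 4.7800e-02] F [-0.3  0.3 -1.4] open 0.762
490.4,116.1,90,0.048 x 0.03 y 0.00 z 0.51 az -0.00 rows>=1
```

View pics/g2.png

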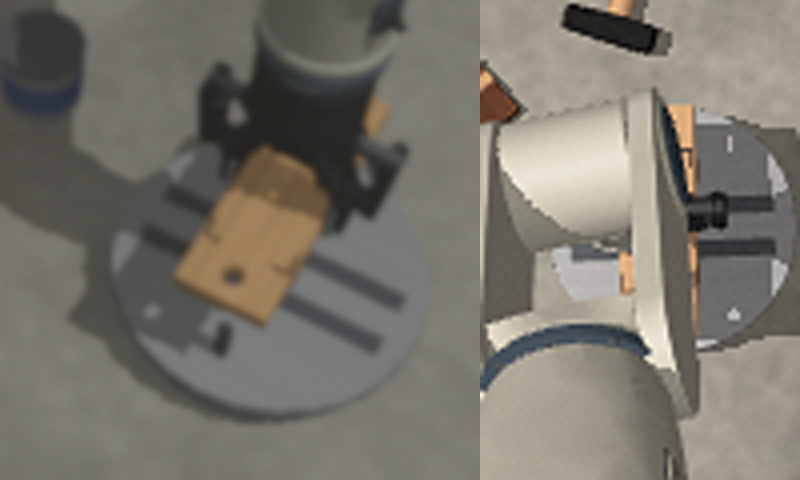

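```bash
python3 - <<'E'
from h import *
S=lambda q:(np.array(q,float)+.5)/4-.5+[310,160]
st=monitor.sense();p=st["eef_pos"];print(p)
h=world("scene",S([(233,275)]),p[2]+2.6+24)[0]; e=p+80*np.array([np.cos(.048),np.sin(.048),0])
print("hole seen",h.round(1),"expected from tcp",e.round(1))
print("dowel a tip/base here",world("scene",S([(224,327)]),77).round(1),world("scene",S([(217,350)]),42).round(1))
# front corners of deck: 
print("corners mid",world("scene",S([(175,275),(265,326)]),p[2]+26.6).round(1))
E
```

```text
[488.96728798 116.08339728 115.53406608]
hole seen [566.4 117.6 142.1] expected from tcp [568.9 119.9 115.5]
dowel a tip/base here [[568.1 119.9  77. ]] [[568.  118.5  42. ]]
corners mid [[587.4  86.2 142.1]
 [588.2 153.  142.1]]
```

Call:
{"op": "drive_tool", "data": {"plan": [{"x":0.02,"y":-0.01,"z":0.4,"ax":0,"ay":0,"az":0,"hand":50},{"x":0.02,"y":-0.01,"z":0.6,"ax":0,"ay":0,"az":0,"hand":50},{"x":0.02,"y":-0.01,"z":0.75,"ax":0,"ay":0,"az":0,"hand":50},{"x":0.02,"y":-0.01,"z":0.8,"ax":0,"ay":0,"az":0,"hand":50},{"x":0.02,"y":-0.01,"z":0.85,"ax":0,"ay":0,"az":0,"hand":50},{"x":0.02,"y":-0.01,"z":0.88,"ax":0,"ay":0,"az":0,"hand":50},{"x":0.02,"y":-0.01,"z":0.92,"ax":0,"ay":0,"az":0,"hand":50}]}}

```text
clock: 6.1
eef_pos: [491.1, 116.4, 70.6]
tcp_rot: [-3.141, -0.001, 0.048]
contact_force: [-0.3, 0.9, -0.5]
opening: 0.764
grasp_force: 45.9
```

```bash
python3 - <<'E'
from h import *
st=monitor.sense();p=st["eef_pos"];print(p,st["contact_force"],st["wrist_torque"],st["tcp_rot"])
f=imaging.grab_frame("scene")[:,:,::-1]
a=cv2.resize(f[180:270,330:420],None,fx=6,fy=6,interpolation=cv2.INTER_CUBIC)
cv2.imwrite("pics/g3.png",a)
E
```

```text
[491.06353819 116.35900953  70.60517997] [-0.32195118  0.92901828 -0.48106537] [-0.02367083 -0.02556731  0.03065888] [-3.14143679e+00 -7.53919234e-04  4.77393000e-02]
```

View pics/g3.png

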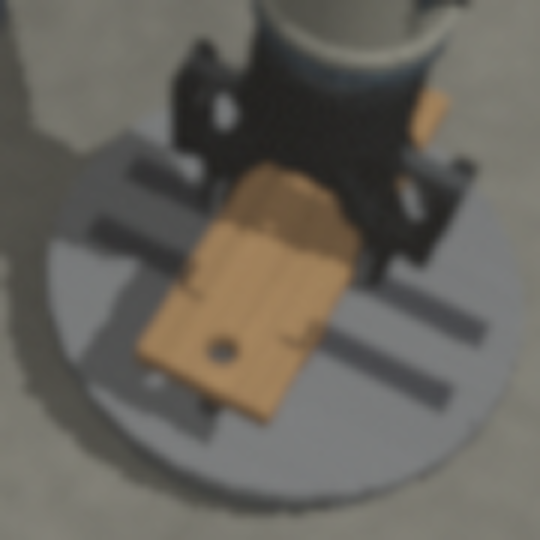

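Call:
{"op": "drive_tool", "data": {"plan": [{"x":-0.02,"y":0,"z":0.08,"ax":0,"ay":0,"az":0,"hand":50},{"x":-0.02,"y":0,"z":0.14,"ax":0,"ay":0,"az":0,"hand":50},{"x":-0.02,"y":0,"z":0.2,"ax":0,"ay":0,"az":0,"hand":50},{"x":-0.02,"y":0,"z":0.24,"ax":0,"ay":0,"az":0,"hand":50}]}}

```text
clock: 6.55
eef_pos: [489.6, 116.1, 58.0]
tcp_rot: [3.142, 0.0, 0.048]
contact_force: [0.8, 0.2, -0.9]
opening: 0.758
grasp_force: 45.9
```

Call:
{"op": "drive_tool", "data": {"plan": [{"x":0,"y":0,"z":0.04,"ax":0,"ay":0,"az":0,"hand":50},{"x":0,"y":0,"z":0.08,"ax":0,"ay":0,"az":0,"hand":50}]}}

```text
clock: 6.75
eef_pos: [489.7, 116.2, 54.1]
tcp_rot: [-3.142, 0.0, 0.048]
contact_force: [-0.9, 0.3, -1.0]
opening: 0.762
grasp_force: 45.9
```

Call:
{"op": "drive_tool", "data": {"plan": [{"x":0,"y":0,"z":0.08,"ax":0,"ay":0,"az":0,"hand":50},{"x":0,"y":0,"z":0.14,"ax":0,"ay":0,"az":0,"hand":50},{"x":0,"y":0,"z":0.2,"ax":0,"ay":0,"az":0,"hand":50},{"x":0,"y":0,"z":0.24,"ax":0,"ay":0,"az":0,"hand":50}]}}

```text
clock: 7.15
eef_pos: [489.6, 116.2, 42.0]
tcp_rot: [3.142, 0.0, 0.048]
contact_force: [-0.3, 0.4, -0.8]
opening: 0.764
grasp_force: 45.9
```

Call:
{"op": "drive_tool", "data": {"plan": [{"x":0,"y":0,"z":0.03,"ax":0,"ay":0,"az":0,"hand":50},{"x":0,"y":0,"z":0.05,"ax":0,"ay":0,"az":0,"hand":50}]}}

```text
clock: 7.35
eef_pos: [489.7, 116.2, 39.7]
tcp_rot: [-3.142, 0.0, 0.048]
contact_force: [0.1, -0.1, -1.4]
opening: 0.76
grasp_force: 45.9
```

Call:
{"op": "drive_tool", "data": {"plan": [{"x":0,"y":0,"z":0.02,"ax":0,"ay":0,"az":0,"hand":50},{"x":0,"y":0,"z":0.03,"ax":0,"ay":0,"az":0,"hand":50}]}}

```text
clock: 7.55
eef_pos: [489.7, 116.2, 39.4]
tcp_rot: [-3.142, 0.0, 0.048]
contact_force: [-6.3, -1.7, 22.4]
opening: 0.76
grasp_force: 48.6
```

Call:
{"op": "drive_tool", "data": {"plan": [{"x":0,"y":0,"z":0.01,"ax":0,"ay":0,"az":0,"hand":50},{"x":0,"y":0,"z":0.02,"ax":0,"ay":0,"az":0,"hand":50}]}}

```text
clock: 7.75
eef_pos: [489.7, 116.2, 39.3]
tcp_rot: [-3.142, -0.0, 0.048]
contact_force: [-11.4, -3.1, 37.6]
opening: 0.762
grasp_force: 50.2
```

Call:
{"op": "drive_tool", "data": {"plan": [{"x":0,"y":0,"z":-0.03,"ax":0,"ay":0,"az":0,"hand":50},{"x":0,"y":0,"z":-0.03,"ax":0,"ay":0,"az":0,"hand":70},{"x":0,"y":0,"z":-0.03,"ax":0,"ay":0,"az":0,"hand":82},{"x":0,"y":0,"z":-0.03,"ax":0,"ay":0,"az":0,"hand":82},{"x":0,"y":0,"z":-0.6,"ax":0,"ay":0,"az":0,"hand":82},{"x":0,"y":0,"z":-1.5,"ax":0,"ay":0,"az":0,"hand":82},{"x":0,"y":0,"z":-2.4,"ax":0,"ay":0,"az":0,"hand":82},{"x":0,"y":0,"z":-2.4,"ax":0,"ay":0,"az":0,"hand":82}]}}

```text
clock: 8.55
eef_pos: [493.2, 117.0, 162.6]
tcp_rot: [-3.14, -0.009, 0.048]
contact_force: [0.1, -0.2, -0.9]
opening: 0.962
grasp_force: 0.0
```

```bash
python3 go.py 587,-130,150,-0.087
```

```text
t 8.6 [493.2 117.  162.6] [-3.14   -0.0089  0.0477] F [ 0.1 -0.2 -0.9] open 0.962
587,-130,150,-0.087 x 1.64 y 5.02 z 0.25 az 1.29 rows>=6
```

Call:
{"op": "drive_tool", "data": {"plan": [{"x":1.62,"y":5.0,"z":0.25,"ax":0,"ay":0,"az":1.29,"hand":82},{"x":1.62,"y":5.0,"z":0.25,"ax":0,"ay":0,"az":1.29,"hand":82},{"x":1.62,"y":5.0,"z":0.25,"ax":0,"ay":0,"az":1.29,"hand":82},{"x":1.62,"y":5.0,"z":0.25,"ax":0,"ay":0,"az":1.29,"hand":82},{"x":1.62,"y":5.0,"z":0.25,"ax":0,"ay":0,"az":1.29,"hand":82},{"x":1.62,"y":5.0,"z":0.25,"ax":0,"ay":0,"az":1.29,"hand":82},{"x":1.62,"y":5.0,"z":0.7,"ax":0,"ay":0,"az":1.29,"hand":82},{"x":1.62,"y":5.0,"z":1.4,"ax":0,"ay":0,"az":1.29,"hand":82}]}}

```text
clock: 9.35
eef_pos: [583.9, -130.4, 87.8]
tcp_rot: [3.141, -0.003, -0.089]
contact_force: [-0.0, 0.3, -0.4]
opening: 0.958
grasp_force: 0.0
```

```bash
python3 - <<'E'
from h import *
f=imaging.grab_frame("scene")[:,:,::-1]
a=cv2.resize(f[110:250,200:350],None,fx=4,fy=4,interpolation=cv2.INTER_CUBIC)
cv2.imwrite("pics/g4.png",a)
E
python3 go.py 586,-129.5,9,-0.087
```

```text
t 9.4 [ 579.5 -129.    81.3] [-3.1406  0.0059 -0.0882] F [-3.1  1.  -4.9] open 0.961
586,-129.5,9,-0.087 x 0.13 y -0.00 z 1.45 az -0.01 rows>=2
```

View pics/g4.png

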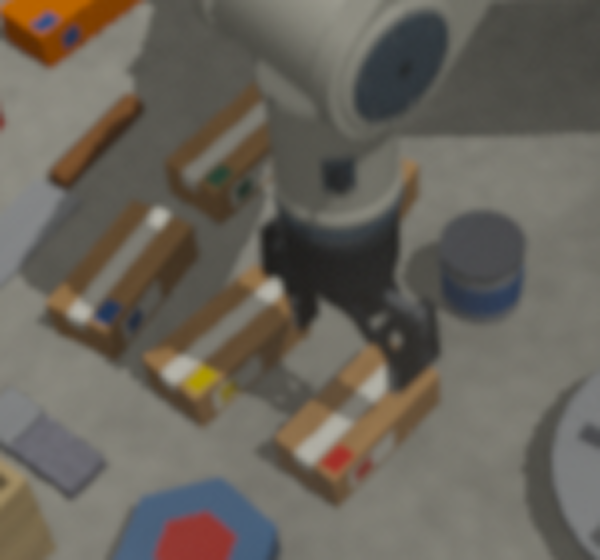

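Call:
{"op": "drive_tool", "data": {"plan": [{"x":0,"y":0,"z":0,"ax":0,"ay":0,"az":0,"hand":82},{"x":0,"y":0,"z":0,"ax":0,"ay":0,"az":0,"hand":82},{"x":0,"y":0,"z":0,"ax":0,"ay":0,"az":0,"hand":82}]}}

```text
clock: 9.7
eef_pos: [583.6, -129.5, 88.9]
tcp_rot: [3.141, -0.002, -0.087]
contact_force: [-0.1, 0.0, 0.5]
opening: 0.96
grasp_force: 0.0
```

```bash
python3 go.py 586,-129.5,9,-0.087
```

```text
t 9.7 [ 583.6 -129.5   88.9] [ 3.1413e+00 -2.2000e-03 -8.6900e-02] F [-0.1  0.   0.5] open 0.960
586,-129.5,9,-0.087 x 0.05 y -0.00 z 1.60 az 0.00 rows>=2
```

Call:
{"op": "drive_tool", "data": {"plan": [{"x":0.05,"y":0,"z":0.6,"ax":0,"ay":0,"az":0,"hand":82},{"x":0.05,"y":0,"z":1.1,"ax":0,"ay":0,"az":0,"hand":82},{"x":0.05,"y":0,"z":1.4,"ax":0,"ay":0,"az":0,"hand":82},{"x":0.05,"y":0,"z":1.6,"ax":0,"ay":0,"az":0,"hand":82},{"x":0.05,"y":0,"z":1.6,"ax":0,"ay":0,"az":0,"hand":82}]}}

```text
clock: 10.2
eef_pos: [584.7, -129.7, 6.9]
tcp_rot: [-3.141, 0.001, -0.087]
contact_force: [0.2, 0.1, -0.3]
opening: 0.96
grasp_force: 0.0
```

Call:
{"op": "drive_tool", "data": {"plan": [{"x":0,"y":0,"z":0,"ax":0,"ay":0,"az":0,"hand":62},{"x":0,"y":0,"z":0,"ax":0,"ay":0,"az":0,"hand":55},{"x":0,"y":0,"z":0,"ax":0,"ay":0,"az":0,"hand":45},{"x":0,"y":0,"z":0,"ax":0,"ay":0,"az":0,"hand":45},{"x":0,"y":0,"z":0,"ax":0,"ay":0,"az":0,"hand":45},{"x":0,"y":0,"z":0,"ax":0,"ay":0,"az":0,"hand":45}], "grip_force": 60}}

```text
clock: 10.8
eef_pos: [586.0, -129.9, 8.8]
tcp_rot: [-3.141, -0.002, -0.088]
contact_force: [-1.2, 2.4, 7.0]
opening: 0.692
grasp_force: 66.4
```

```bash
python3 go.py 586,-129.5,130,-0.087 490,116.2,130,0.048
```

```text
t 10.8 [ 586.  -129.9    8.8] [-3.1415e+00 -2.1000e-03 -8.7600e-02] F [-1.2  2.4  7. ] open 0.692
586,-129.5,130,-0.087 x -0.00 y -0.01 z -2.42 az -0.01 rows>=3
490,116.2,130,0.048 x -2.34 y -4.73 z -0.00 az -1.29 rows>=6
```

Call:
{"op": "drive_tool", "data": {"plan": [{"x":0,"y":0,"z":-0.3,"ax":0,"ay":0,"az":0,"hand":45},{"x":0,"y":0,"z":-1.0,"ax":0,"ay":0,"az":0,"hand":45},{"x":0,"y":0,"z":-1.9,"ax":0,"ay":0,"az":0,"hand":45},{"x":-0.2,"y":-0.4,"z":-2.4,"ax":0,"ay":0,"az":-0.1,"hand":45},{"x":-0.55,"y":-1.1,"z":-2.6,"ax":0,"ay":0,"az":-0.3,"hand":45},{"x":-0.95,"y":-1.9,"z":-2.6,"ax":0,"ay":0,"az":-0.5,"hand":45},{"x":-1.35,"y":-2.7,"z":-2.6,"ax":0,"ay":0,"az":-0.7,"hand":45},{"x":-1.7,"y":-3.4,"z":-2.6,"ax":0,"ay":0,"az":-0.95,"hand":45}]}}

```text
clock: 11.6
eef_pos: [513.8, 48.3, 138.3]
tcp_rot: [-3.142, -0.0, 0.013]
contact_force: [0.7, 1.2, -5.2]
opening: 0.692
grasp_force: 67.2
```

Call:
{"op": "drive_tool", "data": {"plan": [{"x":-0.38,"y":-0.75,"z":0,"ax":0,"ay":0,"az":-0.2,"hand":45},{"x":-0.55,"y":-1.1,"z":0,"ax":0,"ay":0,"az":-0.33,"hand":45},{"x":-0.65,"y":-1.25,"z":0,"ax":0,"ay":0,"az":-0.33,"hand":45},{"x":-0.65,"y":-1.25,"z":0,"ax":0,"ay":0,"az":-0.33,"hand":45},{"x":-0.65,"y":-1.25,"z":0,"ax":0,"ay":0,"az":-0.33,"hand":45}]}}

```text
clock: 12.1
eef_pos: [482.4, 108.4, 137.7]
tcp_rot: [3.141, -0.001, 0.047]
contact_force: [0.1, -0.8, -5.3]
opening: 0.693
grasp_force: 67.2
```

```bash
python3 go.py 489.7,116.2,76,0.048
```

```text
t 12.1 [482.4 108.4 137.7] [ 3.1413e+00 -7.0000e-04  4.6600e-02] F [ 0.1 -0.8 -5.3] open 0.693
489.7,116.2,76,0.048 x 0.15 y -0.15 z 1.23 az -0.01 rows>=2
```

Call:
{"op": "drive_tool", "data": {"plan": [{"x":0.15,"y":-0.15,"z":0.4,"ax":0,"ay":0,"az":0,"hand":45},{"x":0.15,"y":-0.15,"z":0.8,"ax":0,"ay":0,"az":0,"hand":45},{"x":0.15,"y":-0.15,"z":1.0,"ax":0,"ay":0,"az":0,"hand":45},{"x":0.15,"y":-0.15,"z":1.12,"ax":0,"ay":0,"az":0,"hand":45},{"x":0.15,"y":-0.15,"z":1.14,"ax":0,"ay":0,"az":0,"hand":45},{"x":0.15,"y":-0.15,"z":1.14,"ax":0,"ay":0,"az":0,"hand":45},{"x":0.15,"y":-0.15,"z":1.14,"ax":0,"ay":0,"az":0,"hand":45}]}}

```text
clock: 12.8
eef_pos: [489.6, 116.8, 81.0]
tcp_rot: [-3.141, -0.001, 0.046]
contact_force: [-0.6, 0.4, -5.2]
opening: 0.691
grasp_force: 67.0
```

```bash
python3 - <<'E'
from h import *
f=imaging.grab_frame("scene")[:,:,::-1]
a=cv2.resize(f[170:270,320:440],None,fx=5,fy=5,interpolation=cv2.INTER_CUBIC)
cv2.imwrite("pics/g5.png",a)
E
python3 go.py 489.7,116.2,75,0.048
```

```text
t 12.8 [489.6 116.9  81. ] [-3.1414e+00 -1.2000e-03  4.6500e-02] F [-0.1  0.6 -5.1] open 0.691
489.7,116.2,75,0.048 x 0.00 y 0.01 z 0.12 az -0.01 rows>=1
```

View pics/g5.png

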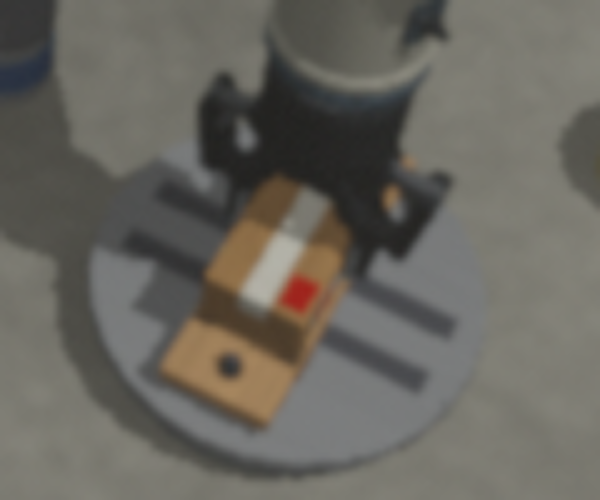

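```bash
python3 - <<'E'
from h import *
S=lambda q:(np.array(q,float)+.5)/5-.5+[320,170]
a=np.array([np.cos(.048),np.sin(.048),0]); b=np.array([-a[1],a[0],0])
c0=np.array([489.7,116.2,0])
for n,q,z in (("carton top front",[(205,273),(304,322)],114.2),("carton bottom front",[(200,317),(296,364)],72.2),("hole",[(230,365)],66),("deck front",[(160,371),(264,426)],66)):
    w=world("scene",S(q),z)-c0; print(n,(w@a).round(1),(w@b).round(1))
E
```

```text
carton top front [58.6 58.7] [-29.6  29.4]
carton bottom front [60.8 60.2] [-27.1  31.6]
hole [76.] [-0.1]
deck front [ 99.2 100.1] [-31.5  32.4]
```

Call:
{"op": "drive_tool", "data": {"plan": [{"x":0,"y":0.01,"z":0.06,"ax":0,"ay":0,"az":0,"hand":45},{"x":0,"y":0.01,"z":0.1,"ax":0,"ay":0,"az":0,"hand":45},{"x":0,"y":0.01,"z":0.12,"ax":0,"ay":0,"az":0,"hand":45}]}}

```text
clock: 13.15
eef_pos: [489.1, 116.3, 74.7]
tcp_rot: [3.142, 0.0, 0.047]
contact_force: [-5.8, -1.0, 15.7]
opening: 0.694
grasp_force: 69.8
```

Call:
{"op": "drive_tool", "data": {"plan": [{"x":0,"y":0,"z":-0.03,"ax":0,"ay":0,"az":0,"hand":50},{"x":0,"y":0,"z":-0.03,"ax":0,"ay":0,"az":0,"hand":65},{"x":0,"y":0,"z":-0.03,"ax":0,"ay":0,"az":0,"hand":80},{"x":0,"y":0,"z":-0.03,"ax":0,"ay":0,"az":0,"hand":80},{"x":0,"y":0,"z":-0.4,"ax":0,"ay":0,"az":0,"hand":80},{"x":0,"y":0,"z":-1.0,"ax":0,"ay":0,"az":0,"hand":80},{"x":0,"y":0,"z":-1.5,"ax":0,"ay":0,"az":0,"hand":80},{"x":0,"y":0,"z":-1.7,"ax":0,"ay":0,"az":0,"hand":80}]}}

```text
clock: 13.95
eef_pos: [490.4, 116.7, 161.6]
tcp_rot: [-3.141, -0.004, 0.047]
contact_force: [0.3, -0.1, -0.7]
opening: 0.938
grasp_force: 0.0
```

Call:
{"op": "drive_tool", "data": {"plan": [{"x":0.1,"y":0.5,"z":0,"ax":0,"ay":0,"az":0.1,"hand":80},{"x":0.31,"y":1.5,"z":0,"ax":0,"ay":0,"az":0.4,"hand":80},{"x":0.52,"y":2.5,"z":0,"ax":0,"ay":0,"az":0.8,"hand":80},{"x":0.73,"y":3.5,"z":0,"ax":0,"ay":0,"az":1.2,"hand":80},{"x":0.94,"y":4.5,"z":0,"ax":0,"ay":0,"az":1.69,"hand":80},{"x":1.15,"y":5.5,"z":0,"ax":0,"ay":0,"az":1.69,"hand":80},{"x":1.36,"y":6.5,"z":0.4,"ax":0,"ay":0,"az":1.69,"hand":80},{"x":1.5,"y":7.2,"z":0.8,"ax":0,"ay":0,"az":1.69,"hand":80}]}}

```text
clock: 14.75
eef_pos: [581.7, -241.8, 119.7]
tcp_rot: [3.141, -0.002, -0.131]
contact_force: [0.4, 1.1, 0.5]
opening: 0.939
grasp_force: 0.0
```

Call:
{"op": "drive_tool", "data": {"plan": [{"x":0.1,"y":0.28,"z":0.2,"ax":0,"ay":0,"az":0,"hand":80},{"x":0.1,"y":0.28,"z":0.4,"ax":0,"ay":0,"az":0,"hand":80},{"x":0.1,"y":0.28,"z":0.4,"ax":0,"ay":0,"az":0,"hand":80},{"x":0.1,"y":0.28,"z":0.4,"ax":0,"ay":0,"az":0,"hand":80}]}}

```text
clock: 15.15
eef_pos: [583.5, -252.1, 99.6]
tcp_rot: [-3.141, 0.001, -0.129]
contact_force: [-0.4, -0.8, 1.0]
opening: 0.931
grasp_force: 0.0
```

```bash
python3 go.py 586,-253.6,9,-0.129; python3 - <<'E'
from h import *
f=imaging.grab_frame("top")[:,:,::-1]
a=cv2.resize(f[150:250,210:400],None,fx=4.2,fy=4.2,interpolation=cv2.INTER_CUBIC)
cv2.imwrite("pics/g6.png",a)
E
```

```text
t 15.2 [ 583.5 -252.1   99.6] [-3.141e+00  9.000e-04 -1.293e-01] F [-0.4 -0.8  1. ] open 0.931
586,-253.6,9,-0.129 x 0.05 y 0.02 z 1.81 az -0.00 rows>=2
```

View pics/g6.png

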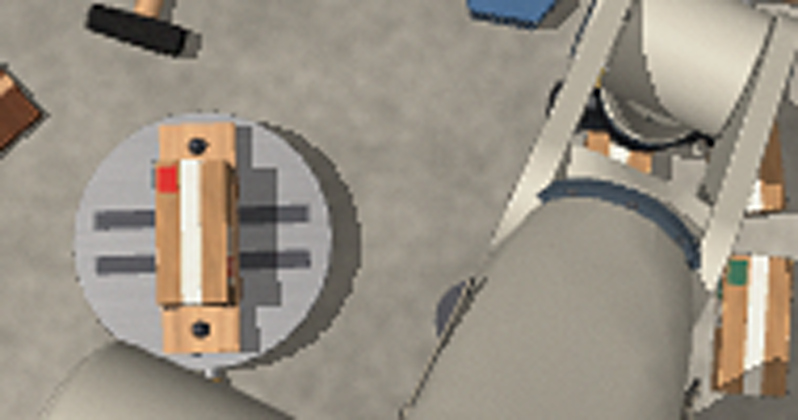

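```bash
python3 - <<'E'
from m import *
T=lambda q:(np.array(q,float)+.5)/4.2-.5+[210,150]
p=world("top",T([(197,147),(200,328)]),66);print("holes mid",p.mean(0).round(1),p.round(1))
print("carton",fit(world("top",T([(158,158),(230,158),(230,304),(158,302)]),108),122,60))
print("deck",fit(world("top",T([(159,124),(238,124),(240,352),(166,353)]),66),200,66))
E
```

```text
holes mid [491.4 114.9  66. ] [[570.3 118.4  66. ]
 [412.5 111.3  66. ]]
carton (array([4.93653921e+02, 1.12260105e+02, 2.28743513e-02]), np.float64(1.0713023358716431))
deck (array([4.91044652e+02, 1.12903395e+02, 4.50460611e-02]), np.float64(1.6584956315288135))
```

Call:
{"op": "drive_tool", "data": {"plan": [{"x":0.05,"y":0.02,"z":0.6,"ax":0,"ay":0,"az":0,"hand":80},{"x":0.05,"y":0.02,"z":1.2,"ax":0,"ay":0,"az":0,"hand":80},{"x":0.05,"y":0.02,"z":1.6,"ax":0,"ay":0,"az":0,"hand":80},{"x":0.05,"y":0.02,"z":1.8,"ax":0,"ay":0,"az":0,"hand":80},{"x":0.05,"y":0.02,"z":1.8,"ax":0,"ay":0,"az":0,"hand":80},{"x":0.05,"y":0.02,"z":1.8,"ax":0,"ay":0,"az":0,"hand":80}]}}

```text
clock: 15.8
eef_pos: [587.0, -254.8, 10.9]
tcp_rot: [3.141, -0.001, -0.13]
contact_force: [0.5, -0.5, 0.1]
opening: 0.934
grasp_force: 0.0
```

Call:
{"op": "drive_tool", "data": {"plan": [{"x":0,"y":0,"z":0,"ax":0,"ay":0,"az":0,"hand":62},{"x":0,"y":0,"z":0,"ax":0,"ay":0,"az":0,"hand":55},{"x":0,"y":0,"z":0,"ax":0,"ay":0,"az":0,"hand":45},{"x":0,"y":0,"z":0,"ax":0,"ay":0,"az":0,"hand":45},{"x":0,"y":0,"z":0,"ax":0,"ay":0,"az":0,"hand":45},{"x":0,"y":0,"z":0,"ax":0,"ay":0,"az":0,"hand":45}], "grip_force": 60}}

```text
clock: 16.4
eef_pos: [587.3, -255.0, 11.5]
tcp_rot: [3.142, -0.002, -0.131]
contact_force: [0.8, 3.2, 7.5]
opening: 0.69
grasp_force: 66.7
```

```bash
python3 go.py 489.5,116.2,180,0.048
```

```text
t 16.4 [ 587.3 -255.    11.5] [ 3.1415e+00 -2.4000e-03 -1.3060e-01] F [0.8 3.2 7.5] open 0.690
489.5,116.2,180,0.048 x -2.91 y -7.11 z -3.37 az -1.71 rows>=9
```

Call:
{"op": "drive_tool", "data": {"plan": [{"x":0,"y":0,"z":-0.3,"ax":0,"ay":0,"az":0,"hand":45},{"x":0,"y":0,"z":-1.0,"ax":0,"ay":0,"az":0,"hand":45},{"x":0,"y":0,"z":-1.9,"ax":0,"ay":0,"az":0,"hand":45},{"x":-0.16,"y":-0.4,"z":-2.7,"ax":0,"ay":0,"az":-0.2,"hand":45},{"x":-0.45,"y":-1.1,"z":-3.1,"ax":0,"ay":0,"az":-0.6,"hand":45},{"x":-0.8,"y":-1.95,"z":-3.1,"ax":0,"ay":0,"az":-1.0,"hand":45},{"x":-1.15,"y":-2.8,"z":-3.1,"ax":0,"ay":0,"az":-1.4,"hand":45},{"x":-1.5,"y":-3.65,"z":-3.1,"ax":0,"ay":0,"az":-1.71,"hand":45}]}}

```text
clock: 17.2
eef_pos: [534.4, -63.0, 165.8]
tcp_rot: [3.141, -0.001, 0.05]
contact_force: [0.2, 0.7, -5.0]
opening: 0.692
grasp_force: 67.2
```

```bash
python3 go.py 490,116.2,165,0.048
```

```text
t 17.2 [534.4 -63.  165.8] [ 3.1414e+00 -6.0000e-04  4.9700e-02] F [ 0.2  0.7 -5. ] open 0.692
490,116.2,165,0.048 x -0.71 y -3.62 z 0.02 az 0.02 rows>=4
```

Call:
{"op": "drive_tool", "data": {"plan": [{"x":-0.16,"y":-0.8,"z":0,"ax":0,"ay":0,"az":0,"hand":45},{"x":-0.33,"y":-1.6,"z":0,"ax":0,"ay":0,"az":0,"hand":45},{"x":-0.48,"y":-2.4,"z":0,"ax":0,"ay":0,"az":0,"hand":45},{"x":-0.62,"y":-3.1,"z":0,"ax":0,"ay":0,"az":0,"hand":45},{"x":-0.7,"y":-3.5,"z":0.2,"ax":0,"ay":0,"az":0,"hand":45},{"x":-0.71,"y":-3.62,"z":0.6,"ax":0,"ay":0,"az":0,"hand":45},{"x":-0.71,"y":-3.62,"z":0.76,"ax":0,"ay":0,"az":0,"hand":45},{"x":-0.71,"y":-3.62,"z":0.76,"ax":0,"ay":0,"az":0,"hand":45}]}}

```text
clock: 18.0
eef_pos: [490.2, 114.3, 126.2]
tcp_rot: [3.141, 0.002, 0.049]
contact_force: [0.3, 0.1, -5.2]
opening: 0.694
grasp_force: 67.1
```

Call:
{"op": "drive_tool", "data": {"plan": [{"x":0,"y":0,"z":0,"ax":0,"ay":0,"az":0,"hand":45},{"x":0,"y":0,"z":0,"ax":0,"ay":0,"az":0,"hand":45}]}}

```text
clock: 18.2
eef_pos: [491.9, 114.3, 127.5]
tcp_rot: [-3.141, -0.001, 0.048]
contact_force: [0.2, -0.4, -6.0]
opening: 0.694
grasp_force: 67.1
```

```bash
python3 go.py 490,116.2,121,0.048;  python3 go.py 490,116.2,119,0.048; python3 - <<'E'
from h import *
f=imaging.grab_frame("scene")[:,:,::-1]
a=cv2.resize(f[160:270,320:440],None,fx=5,fy=5,interpolation=cv2.INTER_CUBIC)
cv2.imwrite("pics/g7.png",a)
E
```

```text
t 18.2 [491.9 114.3 127.5] [-3.1415e+00 -1.2000e-03  4.7800e-02] F [ 0.2 -0.4 -6. ] open 0.694
490,116.2,121,0.048 x -0.04 y -0.04 z 0.13 az -0.00 rows>=1
t 18.2 [491.9 114.3 127.5] [-3.1415e+00 -1.2000e-03  4.7800e-02] F [ 0.2 -0.4 -6. ] open 0.694
490,116.2,119,0.048 x -0.04 y -0.04 z 0.17 az -0.00 rows>=1
```

View pics/g7.png

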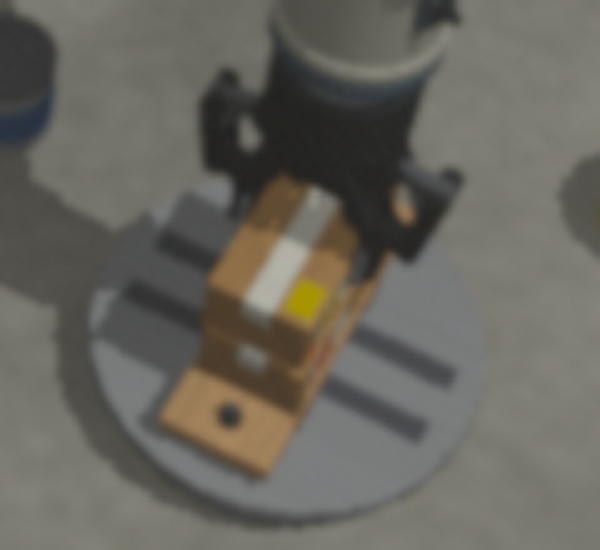

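Call:
{"op": "drive_tool", "data": {"plan": [{"x":-0.04,"y":-0.04,"z":0.03,"ax":0,"ay":0,"az":0,"hand":45},{"x":-0.04,"y":-0.04,"z":0.07,"ax":0,"ay":0,"az":0,"hand":45},{"x":-0.04,"y":-0.04,"z":0.11,"ax":0,"ay":0,"az":0,"hand":45},{"x":-0.04,"y":-0.04,"z":0.14,"ax":0,"ay":0,"az":0,"hand":45},{"x":-0.04,"y":-0.04,"z":0.14,"ax":0,"ay":0,"az":0,"hand":45}]}}

```text
clock: 18.75
eef_pos: [489.1, 116.7, 119.6]
tcp_rot: [3.142, 0.0, 0.049]
contact_force: [-0.2, 0.5, -4.8]
opening: 0.687
grasp_force: 67.5
```

Call:
{"op": "drive_tool", "data": {"plan": [{"x":0,"y":0,"z":0.01,"ax":0,"ay":0,"az":0,"hand":45},{"x":0,"y":0,"z":0.02,"ax":0,"ay":0,"az":0,"hand":45}]}}

```text
clock: 18.95
eef_pos: [489.1, 116.7, 119.4]
tcp_rot: [-3.142, 0.0, 0.049]
contact_force: [-6.7, -1.3, 13.7]
opening: 0.687
grasp_force: 69.3
```

Call:
{"op": "drive_tool", "data": {"plan": [{"x":0,"y":0,"z":-0.03,"ax":0,"ay":0,"az":0,"hand":50},{"x":0,"y":0,"z":-0.03,"ax":0,"ay":0,"az":0,"hand":65},{"x":0,"y":0,"z":-0.03,"ax":0,"ay":0,"az":0,"hand":80},{"x":0,"y":0,"z":-0.03,"ax":0,"ay":0,"az":0,"hand":80},{"x":0,"y":0,"z":-0.4,"ax":0,"ay":0,"az":0,"hand":80},{"x":0,"y":0,"z":-1.0,"ax":0,"ay":0,"az":0,"hand":80},{"x":0,"y":0,"z":-1.5,"ax":0,"ay":0,"az":0,"hand":80},{"x":0,"y":0,"z":-1.7,"ax":0,"ay":0,"az":0,"hand":80}]}}

```text
clock: 19.75
eef_pos: [490.4, 117.0, 206.0]
tcp_rot: [-3.141, -0.004, 0.049]
contact_force: [-0.2, 0.8, 0.6]
opening: 0.935
grasp_force: 0.0
```

Call:
{"op": "drive_tool", "data": {"plan": [{"x":-0.1,"y":0.45,"z":0,"ax":0,"ay":0,"az":0,"hand":80},{"x":-0.3,"y":1.35,"z":0,"ax":0,"ay":0,"az":-0.2,"hand":80},{"x":-0.52,"y":2.3,"z":0,"ax":0,"ay":0,"az":-0.4,"hand":80},{"x":-0.74,"y":3.25,"z":0,"ax":0,"ay":0,"az":-0.54,"hand":80},{"x":-0.96,"y":4.2,"z":0,"ax":0,"ay":0,"az":-0.54,"hand":80},{"x":-1.18,"y":5.15,"z":0,"ax":0,"ay":0,"az":-0.54,"hand":80},{"x":-1.4,"y":6.1,"z":0.2,"ax":0,"ay":0,"az":-0.54,"hand":80},{"x":-1.55,"y":6.9,"z":0.6,"ax":0,"ay":0,"az":-0.54,"hand":80}]}}

```text
clock: 20.55
eef_pos: [428.5, -234.4, 174.1]
tcp_rot: [3.14, -0.002, 0.105]
contact_force: [1.1, 0.2, 0.0]
opening: 0.941
grasp_force: 0.0
```

Call:
{"op": "drive_tool", "data": {"plan": [{"x":-0.03,"y":0.3,"z":0.6,"ax":0,"ay":0,"az":0,"hand":80},{"x":-0.03,"y":0.3,"z":1.1,"ax":0,"ay":0,"az":0,"hand":80},{"x":-0.03,"y":0.3,"z":1.4,"ax":0,"ay":0,"az":0,"hand":80},{"x":-0.03,"y":0.3,"z":1.5,"ax":0,"ay":0,"az":0,"hand":80},{"x":-0.03,"y":0.3,"z":1.5,"ax":0,"ay":0,"az":0,"hand":80},{"x":-0.03,"y":0.3,"z":1.5,"ax":0,"ay":0,"az":0,"hand":80},{"x":-0.03,"y":0.3,"z":1.5,"ax":0,"ay":0,"az":0,"hand":80}]}}

```text
clock: 21.25
eef_pos: [429.2, -246.9, 99.6]
tcp_rot: [3.141, -0.001, 0.106]
contact_force: [0.1, 0.4, -0.2]
opening: 0.936
grasp_force: 0.0
```

```bash
python3 go.py 426.8,-247.1,10,0.106
```

```text
t 21.2 [ 429.2 -246.9   99.6] [ 3.1406e+00 -1.3000e-03  1.0560e-01] F [ 0.1  0.4 -0.2] open 0.936
426.8,-247.1,10,0.106 x -0.05 y -0.00 z 1.79 az -0.00 rows>=2
```

Call:
{"op": "drive_tool", "data": {"plan": [{"x":-0.05,"y":0,"z":0.6,"ax":0,"ay":0,"az":0,"hand":80},{"x":-0.05,"y":0,"z":1.1,"ax":0,"ay":0,"az":0,"hand":80},{"x":-0.05,"y":0,"z":1.5,"ax":0,"ay":0,"az":0,"hand":80},{"x":-0.05,"y":0,"z":1.75,"ax":0,"ay":0,"az":0,"hand":80},{"x":-0.05,"y":0,"z":1.79,"ax":0,"ay":0,"az":0,"hand":80},{"x":-0.05,"y":0,"z":1.79,"ax":0,"ay":0,"az":0,"hand":80}]}}

```text
clock: 21.85
eef_pos: [426.5, -247.1, 9.6]
tcp_rot: [3.141, -0.0, 0.105]
contact_force: [-0.1, -1.3, 0.1]
opening: 0.937
grasp_force: 0.0
```

Call:
{"op": "drive_tool", "data": {"plan": [{"x":0,"y":0,"z":0,"ax":0,"ay":0,"az":0,"hand":62},{"x":0,"y":0,"z":0,"ax":0,"ay":0,"az":0,"hand":55},{"x":0,"y":0,"z":0,"ax":0,"ay":0,"az":0,"hand":45},{"x":0,"y":0,"z":0,"ax":0,"ay":0,"az":0,"hand":45},{"x":0,"y":0,"z":0,"ax":0,"ay":0,"az":0,"hand":45},{"x":0,"y":0,"z":0,"ax":0,"ay":0,"az":0,"hand":45}], "grip_force": 60}}

```text
clock: 22.45
eef_pos: [427.0, -247.6, 10.5]
tcp_rot: [3.14, -0.002, 0.106]
contact_force: [-2.0, -0.4, 7.1]
opening: 0.693
grasp_force: 65.3
```

```bash
python3 go.py 489.5,116.2,210,0.048
```

```text
t 22.4 [ 427.  -247.6   10.5] [ 3.1402e+00 -1.7000e-03  1.0550e-01] F [-2.  -0.4  7.1] open 0.693
489.5,116.2,210,0.048 x 2.01 y -7.10 z -3.99 az 0.55 rows>=9
```

Call:
{"op": "drive_tool", "data": {"plan": [{"x":0,"y":0,"z":-0.3,"ax":0,"ay":0,"az":0,"hand":45},{"x":0,"y":0,"z":-1.0,"ax":0,"ay":0,"az":0,"hand":45},{"x":0,"y":0,"z":-1.9,"ax":0,"ay":0,"az":0,"hand":45},{"x":0.1,"y":-0.3,"z":-2.8,"ax":0,"ay":0,"az":0.1,"hand":45},{"x":0.26,"y":-0.9,"z":-3.5,"ax":0,"ay":0,"az":0.2,"hand":45},{"x":0.48,"y":-1.7,"z":-3.9,"ax":0,"ay":0,"az":0.35,"hand":45},{"x":0.72,"y":-2.55,"z":-3.9,"ax":0,"ay":0,"az":0.55,"hand":45},{"x":0.96,"y":-3.4,"z":-3.9,"ax":0,"ay":0,"az":0.55,"hand":45}]}}

```text
clock: 23.25
eef_pos: [456.0, -71.5, 205.6]
tcp_rot: [3.141, -0.002, 0.046]
contact_force: [0.3, -0.4, -5.2]
opening: 0.693
grasp_force: 67.8
```

```bash
python3 go.py 489.5,116.2,205,0.048
```

```text
t 23.2 [456.  -71.5 205.6] [ 3.1412e+00 -2.4000e-03  4.6100e-02] F [ 0.3 -0.4 -5.2] open 0.693
489.5,116.2,205,0.048 x 0.84 y -3.72 z 0.01 az -0.02 rows>=4
```

Call:
{"op": "drive_tool", "data": {"plan": [{"x":0.2,"y":-0.8,"z":0,"ax":0,"ay":0,"az":0,"hand":45},{"x":0.38,"y":-1.6,"z":0,"ax":0,"ay":0,"az":0,"hand":45},{"x":0.56,"y":-2.4,"z":0,"ax":0,"ay":0,"az":0,"hand":45},{"x":0.72,"y":-3.1,"z":0,"ax":0,"ay":0,"az":-0.02,"hand":45},{"x":0.82,"y":-3.55,"z":0.2,"ax":0,"ay":0,"az":-0.02,"hand":45},{"x":0.84,"y":-3.72,"z":0.5,"ax":0,"ay":0,"az":-0.02,"hand":45},{"x":0.84,"y":-3.72,"z":0.75,"ax":0,"ay":0,"az":-0.02,"hand":45},{"x":0.84,"y":-3.72,"z":0.75,"ax":0,"ay":0,"az":-0.02,"hand":45}]}}

```text
clock: 24.05
eef_pos: [487.3, 114.3, 165.0]
tcp_rot: [3.141, 0.004, 0.05]
contact_force: [-1.4, 0.2, -4.8]
opening: 0.693
grasp_force: 67.4
```

Call:
{"op": "drive_tool", "data": {"plan": [{"x":0,"y":0,"z":0,"ax":0,"ay":0,"az":0,"hand":45},{"x":0,"y":0,"z":0,"ax":0,"ay":0,"az":0,"hand":45},{"x":0,"y":0,"z":0,"ax":0,"ay":0,"az":0,"hand":45}]}}

```text
clock: 24.35
eef_pos: [489.5, 114.4, 167.4]
tcp_rot: [-3.141, -0.001, 0.049]
contact_force: [-0.1, 0.7, -5.6]
opening: 0.692
grasp_force: 67.4
```

```bash
python3 go.py 489.5,116.4,160.5,0.048
```

```text
t 24.4 [489.5 114.4 167.4] [-3.1415e+00 -1.1000e-03  4.8900e-02] F [-0.1  0.7 -5.6] open 0.692
489.5,116.4,160.5,0.048 x 0.00 y -0.04 z 0.14 az 0.01 rows>=1
```

Call:
{"op": "drive_tool", "data": {"plan": [{"x":0,"y":-0.04,"z":0.03,"ax":0,"ay":0,"az":0.01,"hand":45},{"x":0,"y":-0.04,"z":0.07,"ax":0,"ay":0,"az":0.01,"hand":45},{"x":0,"y":-0.04,"z":0.1,"ax":0,"ay":0,"az":0.01,"hand":45},{"x":0,"y":-0.04,"z":0.12,"ax":0,"ay":0,"az":0.01,"hand":45},{"x":0,"y":-0.04,"z":0.12,"ax":0,"ay":0,"az":0.01,"hand":45}]}}

```text
clock: 24.85
eef_pos: [488.9, 116.9, 160.7]
tcp_rot: [3.142, 0.0, 0.049]
contact_force: [-1.3, 0.1, -4.1]
opening: 0.69
grasp_force: 67.7
```

Call:
{"op": "drive_tool", "data": {"plan": [{"x":0,"y":0,"z":0.01,"ax":0,"ay":0,"az":0,"hand":45},{"x":0,"y":0,"z":0.02,"ax":0,"ay":0,"az":0,"hand":45}]}}

```text
clock: 25.05
eef_pos: [489.0, 116.9, 160.5]
tcp_rot: [3.142, -0.0, 0.049]
contact_force: [-7.2, -0.8, 14.2]
opening: 0.691
grasp_force: 69.8
```

Call:
{"op": "drive_tool", "data": {"plan": [{"x":0,"y":0,"z":-0.03,"ax":0,"ay":0,"az":0,"hand":50},{"x":0,"y":0,"z":-0.03,"ax":0,"ay":0,"az":0,"hand":65},{"x":0,"y":0,"z":-0.03,"ax":0,"ay":0,"az":0,"hand":80},{"x":0,"y":0,"z":-0.03,"ax":0,"ay":0,"az":0,"hand":80},{"x":0,"y":0,"z":-0.4,"ax":0,"ay":0,"az":0,"hand":80},{"x":0,"y":0,"z":-1.0,"ax":0,"ay":0,"az":0,"hand":80},{"x":0,"y":0,"z":-1.5,"ax":0,"ay":0,"az":0,"hand":80},{"x":0,"y":0,"z":-1.7,"ax":0,"ay":0,"az":0,"hand":80}]}}

```text
clock: 25.85
eef_pos: [490.2, 117.2, 247.0]
tcp_rot: [-3.141, -0.004, 0.049]
contact_force: [-0.3, -0.5, -0.5]
opening: 0.935
grasp_force: 0.0
```

Call:
{"op": "drive_tool", "data": {"plan": [{"x":-0.1,"y":0.5,"z":0,"ax":0,"ay":0,"az":0,"hand":80},{"x":-0.28,"y":1.45,"z":0,"ax":0,"ay":0,"az":0.3,"hand":80},{"x":-0.46,"y":2.4,"z":0,"ax":0,"ay":0,"az":0.6,"hand":80},{"x":-0.64,"y":3.35,"z":0,"ax":0,"ay":0,"az":1.01,"hand":80},{"x":-0.82,"y":4.3,"z":0,"ax":0,"ay":0,"az":1.01,"hand":80},{"x":-1.0,"y":5.25,"z":0,"ax":0,"ay":0,"az":1.01,"hand":80},{"x":-1.18,"y":6.2,"z":0,"ax":0,"ay":0,"az":1.01,"hand":80},{"x":-1.36,"y":7.15,"z":0.2,"ax":0,"ay":0,"az":1.01,"hand":80}]}}

```text
clock: 26.65
eef_pos: [438.4, -245.8, 235.1]
tcp_rot: [3.141, -0.002, -0.057]
contact_force: [0.5, 0.3, -0.2]
opening: 0.937
grasp_force: 0.0
```

```bash
python3 go.py 420.7,-370.9,95,-0.057
```

```text
t 26.6 [ 438.4 -245.8  235.1] [ 3.1408e+00 -1.9000e-03 -5.7200e-02] F [ 0.5  0.3 -0.2] open 0.937
420.7,-370.9,95,-0.057 x -0.21 y 2.52 z 2.80 az -0.00 rows>=4
```

Call:
{"op": "drive_tool", "data": {"plan": [{"x":-0.08,"y":0.9,"z":0.4,"ax":0,"ay":0,"az":0,"hand":80},{"x":-0.15,"y":1.7,"z":0.8,"ax":0,"ay":0,"az":0,"hand":80},{"x":-0.19,"y":2.3,"z":1.4,"ax":0,"ay":0,"az":0,"hand":80},{"x":-0.21,"y":2.5,"z":2.1,"ax":0,"ay":0,"az":0,"hand":80},{"x":-0.21,"y":2.5,"z":2.6,"ax":0,"ay":0,"az":0,"hand":80},{"x":-0.21,"y":2.5,"z":2.8,"ax":0,"ay":0,"az":0,"hand":80},{"x":-0.21,"y":2.5,"z":2.8,"ax":0,"ay":0,"az":0,"hand":80},{"x":-0.21,"y":2.5,"z":2.8,"ax":0,"ay":0,"az":0,"hand":80}]}}

```text
clock: 27.45
eef_pos: [421.4, -367.7, 95.4]
tcp_rot: [3.141, -0.001, -0.056]
contact_force: [-0.3, 0.2, 0.2]
opening: 0.933
grasp_force: 0.0
```

Call:
{"op": "drive_tool", "data": {"plan": [{"x":0,"y":0,"z":0,"ax":0,"ay":0,"az":0,"hand":80},{"x":0,"y":0,"z":0,"ax":0,"ay":0,"az":0,"hand":80}]}}

```text
clock: 27.65
eef_pos: [421.7, -368.0, 96.0]
tcp_rot: [3.14, -0.002, -0.057]
contact_force: [-0.3, 0.7, -0.6]
opening: 0.934
grasp_force: 0.0
```

```bash
python3 go.py 420.7,-370.9,10,-0.057
```

```text
t 27.6 [ 421.7 -368.    96. ] [ 3.1402e+00 -1.8000e-03 -5.6600e-02] F [-0.3  0.7 -0.6] open 0.934
420.7,-370.9,10,-0.057 x -0.02 y 0.06 z 1.72 az 0.00 rows>=2
```

Call:
{"op": "drive_tool", "data": {"plan": [{"x":-0.02,"y":0.06,"z":0.6,"ax":0,"ay":0,"az":0,"hand":80},{"x":-0.02,"y":0.06,"z":1.1,"ax":0,"ay":0,"az":0,"hand":80},{"x":-0.02,"y":0.06,"z":1.5,"ax":0,"ay":0,"az":0,"hand":80},{"x":-0.02,"y":0.06,"z":1.7,"ax":0,"ay":0,"az":0,"hand":80},{"x":-0.02,"y":0.06,"z":1.72,"ax":0,"ay":0,"az":0,"hand":80},{"x":-0.02,"y":0.06,"z":1.72,"ax":0,"ay":0,"az":0,"hand":80}]}}

```text
clock: 28.25
eef_pos: [420.2, -370.9, 9.4]
tcp_rot: [3.141, -0.001, -0.057]
contact_force: [-0.4, -0.1, 0.0]
opening: 0.937
grasp_force: 0.0
```

Call:
{"op": "drive_tool", "data": {"plan": [{"x":0,"y":0,"z":0,"ax":0,"ay":0,"az":0,"hand":62},{"x":0,"y":0,"z":0,"ax":0,"ay":0,"az":0,"hand":55},{"x":0,"y":0,"z":0,"ax":0,"ay":0,"az":0,"hand":45},{"x":0,"y":0,"z":0,"ax":0,"ay":0,"az":0,"hand":45},{"x":0,"y":0,"z":0,"ax":0,"ay":0,"az":0,"hand":45},{"x":0,"y":0,"z":0,"ax":0,"ay":0,"az":0,"hand":45}], "grip_force": 60}}

```text
clock: 28.85
eef_pos: [420.6, -371.6, 10.2]
tcp_rot: [3.14, -0.002, -0.057]
contact_force: [-1.6, -0.3, 6.2]
opening: 0.693
grasp_force: 65.5
```

```bash
python3 go.py 489.5,116.2,250,0.048
```

```text
t 28.9 [ 420.6 -371.6   10.2] [ 3.1397e+00 -2.0000e-03 -5.6900e-02] F [-1.6 -0.3  6.2] open 0.693
489.5,116.2,250,0.048 x 0.82 y -9.82 z -4.80 az -1.00 rows>=11
```

Call:
{"op": "drive_tool", "data": {"plan": [{"x":0,"y":0,"z":-0.3,"ax":0,"ay":0,"az":0,"hand":45},{"x":0,"y":0,"z":-1.0,"ax":0,"ay":0,"az":0,"hand":45},{"x":0,"y":0,"z":-1.9,"ax":0,"ay":0,"az":0,"hand":45},{"x":0.02,"y":-0.3,"z":-2.8,"ax":0,"ay":0,"az":-0.2,"hand":45},{"x":0.08,"y":-0.9,"z":-3.6,"ax":0,"ay":0,"az":-0.5,"hand":45},{"x":0.15,"y":-1.7,"z":-4.2,"ax":0,"ay":0,"az":-0.8,"hand":45},{"x":0.22,"y":-2.6,"z":-4.6,"ax":0,"ay":0,"az":-1.0,"hand":45},{"x":0.3,"y":-3.5,"z":-4.8,"ax":0,"ay":0,"az":-1.0,"hand":45}]}}

```text
clock: 29.65
eef_pos: [444.7, -195.4, 251.7]
tcp_rot: [3.14, -0.003, 0.047]
contact_force: [0.7, 0.3, -6.2]
opening: 0.694
grasp_force: 67.9
```

```bash
python3 go.py 489.5,116.2,250,0.048
```

```text
t 29.6 [ 444.7 -195.4  251.7] [ 3.1403e+00 -3.0000e-03  4.7400e-02] F [ 0.7  0.3 -6.2] open 0.694
489.5,116.2,250,0.048 x 1.19 y -6.18 z 0.03 az -0.01 rows>=7
```

Call:
{"op": "drive_tool", "data": {"plan": [{"x":0.17,"y":-0.9,"z":0,"ax":0,"ay":0,"az":0,"hand":45},{"x":0.35,"y":-1.8,"z":0,"ax":0,"ay":0,"az":0,"hand":45},{"x":0.52,"y":-2.7,"z":0,"ax":0,"ay":0,"az":0,"hand":45},{"x":0.7,"y":-3.6,"z":0,"ax":0,"ay":0,"az":0,"hand":45},{"x":0.86,"y":-4.5,"z":0,"ax":0,"ay":0,"az":0,"hand":45},{"x":1.02,"y":-5.3,"z":0,"ax":0,"ay":0,"az":0,"hand":45},{"x":1.13,"y":-5.9,"z":0.1,"ax":0,"ay":0,"az":0,"hand":45},{"x":1.19,"y":-6.2,"z":0.3,"ax":0,"ay":0,"az":0,"hand":45}]}}

```text
clock: 30.45
eef_pos: [489.3, 118.2, 234.8]
tcp_rot: [-3.141, -0.002, 0.05]
contact_force: [0.1, -0.8, -5.5]
opening: 0.69
grasp_force: 67.7
```

Call:
{"op": "drive_tool", "data": {"plan": [{"x":0,"y":0,"z":0.3,"ax":0,"ay":0,"az":0,"hand":45},{"x":0,"y":0,"z":0.48,"ax":0,"ay":0,"az":0,"hand":45},{"x":0,"y":0,"z":0.48,"ax":0,"ay":0,"az":0,"hand":45},{"x":0,"y":0,"z":0.48,"ax":0,"ay":0,"az":0,"hand":45},{"x":0,"y":0,"z":0.48,"ax":0,"ay":0,"az":0,"hand":45}]}}

```text
clock: 30.95
eef_pos: [489.6, 115.3, 210.3]
tcp_rot: [-3.141, -0.001, 0.047]
contact_force: [-0.1, -0.0, -4.8]
opening: 0.688
grasp_force: 67.5
```

```bash
python3 go.py 489.5,116.4,202.2,0.048
```

```text
t 30.9 [489.6 115.3 210.3] [-3.1415e+00 -8.0000e-04  4.6800e-02] F [-0.1 -0.  -4.8] open 0.688
489.5,116.4,202.2,0.048 x -0.00 y -0.02 z 0.16 az -0.01 rows>=1
```

Call:
{"op": "drive_tool", "data": {"plan": [{"x":0,"y":-0.02,"z":0.04,"ax":0,"ay":0,"az":-0.01,"hand":45},{"x":0,"y":-0.02,"z":0.08,"ax":0,"ay":0,"az":-0.01,"hand":45},{"x":0,"y":-0.02,"z":0.12,"ax":0,"ay":0,"az":-0.01,"hand":45},{"x":0,"y":-0.02,"z":0.14,"ax":0,"ay":0,"az":-0.01,"hand":45},{"x":0,"y":-0.02,"z":0.14,"ax":0,"ay":0,"az":-0.01,"hand":45}]}}

```text
clock: 31.45
eef_pos: [489.2, 116.7, 202.5]
tcp_rot: [3.142, 0.0, 0.049]
contact_force: [0.3, 0.3, -5.4]
opening: 0.69
grasp_force: 67.7
```

Call:
{"op": "drive_tool", "data": {"plan": [{"x":0,"y":0,"z":0.01,"ax":0,"ay":0,"az":0,"hand":45},{"x":0,"y":0,"z":0.02,"ax":0,"ay":0,"az":0,"hand":45}]}}

```text
clock: 31.65
eef_pos: [489.3, 116.7, 202.2]
tcp_rot: [3.141, -0.0, 0.049]
contact_force: [-4.8, -0.0, 7.3]
opening: 0.688
grasp_force: 69.2
```

Call:
{"op": "drive_tool", "data": {"plan": [{"x":0,"y":0,"z":-0.03,"ax":0,"ay":0,"az":0,"hand":50},{"x":0,"y":0,"z":-0.03,"ax":0,"ay":0,"az":0,"hand":65},{"x":0,"y":0,"z":-0.03,"ax":0,"ay":0,"az":0,"hand":80},{"x":0,"y":0,"z":-0.03,"ax":0,"ay":0,"az":0,"hand":80},{"x":0,"y":0,"z":-0.4,"ax":0,"ay":0,"az":0,"hand":80},{"x":0,"y":0,"z":-1.0,"ax":0,"ay":0,"az":0,"hand":80},{"x":0,"y":0,"z":-1.5,"ax":0,"ay":0,"az":0,"hand":80},{"x":0,"y":0,"z":-1.7,"ax":0,"ay":0,"az":0,"hand":80}]}}

```text
clock: 32.45
eef_pos: [490.5, 117.0, 289.2]
tcp_rot: [-3.141, -0.004, 0.049]
contact_force: [0.6, 1.2, -0.1]
opening: 0.934
grasp_force: 0.0
```

Call:
{"op": "drive_tool", "data": {"plan": [{"x":0.07,"y":0.5,"z":0,"ax":0,"ay":0,"az":0,"hand":80},{"x":0.2,"y":1.45,"z":0,"ax":0,"ay":0,"az":-0.2,"hand":80},{"x":0.33,"y":2.4,"z":0,"ax":0,"ay":0,"az":-0.4,"hand":80},{"x":0.46,"y":3.35,"z":0,"ax":0,"ay":0,"az":-0.55,"hand":80},{"x":0.6,"y":4.3,"z":0,"ax":0,"ay":0,"az":-0.55,"hand":80},{"x":0.72,"y":5.25,"z":0,"ax":0,"ay":0,"az":-0.55,"hand":80},{"x":0.85,"y":6.2,"z":0.1,"ax":0,"ay":0,"az":-0.55,"hand":80},{"x":0.98,"y":7.1,"z":0.4,"ax":0,"ay":0,"az":-0.55,"hand":80}]}}

```text
clock: 33.25
eef_pos: [556.2, -238.0, 267.1]
tcp_rot: [3.14, -0.002, 0.106]
contact_force: [0.5, -0.6, 0.7]
opening: 0.936
grasp_force: 0.0
```

```bash
python3 go.py 579.7,-363.3,95,0.107
```

```text
t 33.2 [ 556.2 -238.   267.1] [ 3.1404e+00 -2.1000e-03  1.0590e-01] F [ 0.5 -0.6  0.7] open 0.936
579.7,-363.3,95,0.107 x 0.20 y 2.54 z 3.44 az -0.01 rows>=5
```

Call:
{"op": "drive_tool", "data": {"plan": [{"x":0.07,"y":0.9,"z":0.5,"ax":0,"ay":0,"az":0,"hand":80},{"x":0.13,"y":1.7,"z":1.1,"ax":0,"ay":0,"az":0,"hand":80},{"x":0.18,"y":2.3,"z":1.8,"ax":0,"ay":0,"az":0,"hand":80},{"x":0.2,"y":2.52,"z":2.6,"ax":0,"ay":0,"az":0,"hand":80},{"x":0.2,"y":2.52,"z":3.2,"ax":0,"ay":0,"az":0,"hand":80},{"x":0.2,"y":2.52,"z":3.44,"ax":0,"ay":0,"az":0,"hand":80},{"x":0.2,"y":2.52,"z":3.44,"ax":0,"ay":0,"az":0,"hand":80},{"x":0.2,"y":2.52,"z":3.44,"ax":0,"ay":0,"az":0,"hand":80}]}}

```text
clock: 34.05
eef_pos: [579.5, -359.8, 95.8]
tcp_rot: [3.141, -0.001, 0.107]
contact_force: [0.7, -0.3, 0.3]
opening: 0.937
grasp_force: 0.0
```

Call:
{"op": "drive_tool", "data": {"plan": [{"x":0,"y":0,"z":0,"ax":0,"ay":0,"az":0,"hand":80},{"x":0,"y":0,"z":0,"ax":0,"ay":0,"az":0,"hand":80}]}}

```text
clock: 34.25
eef_pos: [579.8, -360.0, 96.7]
tcp_rot: [3.14, -0.002, 0.107]
contact_force: [0.2, -0.3, -0.6]
opening: 0.934
grasp_force: 0.0
```

```bash
python3 go.py 579.7,-363.3,10,0.107
```

```text
t 34.2 [ 579.8 -360.    96.7] [ 3.1398e+00 -2.3000e-03  1.0680e-01] F [ 0.2 -0.3 -0.6] open 0.934
579.7,-363.3,10,0.107 x -0.01 y 0.06 z 1.73 az -0.00 rows>=2
```

Call:
{"op": "drive_tool", "data": {"plan": [{"x":0,"y":0.06,"z":0.6,"ax":0,"ay":0,"az":0,"hand":80},{"x":0,"y":0.06,"z":1.1,"ax":0,"ay":0,"az":0,"hand":80},{"x":0,"y":0.06,"z":1.5,"ax":0,"ay":0,"az":0,"hand":80},{"x":0,"y":0.06,"z":1.7,"ax":0,"ay":0,"az":0,"hand":80},{"x":0,"y":0.06,"z":1.73,"ax":0,"ay":0,"az":0,"hand":80},{"x":0,"y":0.06,"z":1.73,"ax":0,"ay":0,"az":0,"hand":80}]}}

```text
clock: 34.85
eef_pos: [579.7, -363.0, 9.1]
tcp_rot: [3.141, -0.001, 0.106]
contact_force: [0.2, 0.1, -0.2]
opening: 0.937
grasp_force: 0.0
```

Call:
{"op": "drive_tool", "data": {"plan": [{"x":0,"y":0,"z":0,"ax":0,"ay":0,"az":0,"hand":62},{"x":0,"y":0,"z":0,"ax":0,"ay":0,"az":0,"hand":55},{"x":0,"y":0,"z":0,"ax":0,"ay":0,"az":0,"hand":45},{"x":0,"y":0,"z":0,"ax":0,"ay":0,"az":0,"hand":45},{"x":0,"y":0,"z":0,"ax":0,"ay":0,"az":0,"hand":45},{"x":0,"y":0,"z":0,"ax":0,"ay":0,"az":0,"hand":45}], "grip_force": 60}}

```text
clock: 35.45
eef_pos: [580.2, -363.6, 10.1]
tcp_rot: [3.139, -0.002, 0.106]
contact_force: [0.4, -0.6, 5.0]
opening: 0.692
grasp_force: 67.0
```

```bash
python3 go.py 489.5,116.2,295,0.048
```

```text
t 35.5 [ 580.2 -363.6   10.1] [ 3.1395e+00 -2.3000e-03  1.0640e-01] F [ 0.4 -0.6  5. ] open 0.692
489.5,116.2,295,0.048 x -0.79 y -9.74 z -5.70 az 0.56 rows>=12
```

Call:
{"op": "drive_tool", "data": {"plan": [{"x":0,"y":0,"z":-0.3,"ax":0,"ay":0,"az":0,"hand":45},{"x":0,"y":0,"z":-1.0,"ax":0,"ay":0,"az":0,"hand":45},{"x":0,"y":0,"z":-1.9,"ax":0,"ay":0,"az":0,"hand":45},{"x":-0.02,"y":-0.3,"z":-2.8,"ax":0,"ay":0,"az":0.1,"hand":45},{"x":-0.07,"y":-0.9,"z":-3.6,"ax":0,"ay":0,"az":0.2,"hand":45},{"x":-0.13,"y":-1.6,"z":-4.3,"ax":0,"ay":0,"az":0.35,"hand":45},{"x":-0.2,"y":-2.4,"z":-4.9,"ax":0,"ay":0,"az":0.56,"hand":45},{"x":-0.26,"y":-3.2,"z":-5.4,"ax":0,"ay":0,"az":0.56,"hand":45}]}}

```text
clock: 36.25
eef_pos: [548.5, -203.6, 281.0]
tcp_rot: [3.141, -0.002, 0.046]
contact_force: [0.6, -0.0, -4.1]
opening: 0.691
grasp_force: 66.6
```

```bash
python3 go.py 489.5,116.2,295,0.048
```

```text
t 36.2 [ 548.5 -203.6  281. ] [ 3.1411e+00 -1.6000e-03  4.6400e-02] F [ 0.6 -0.  -4.1] open 0.691
489.5,116.2,295,0.048 x -0.88 y -6.44 z -0.28 az -0.02 rows>=7
```

Call:
{"op": "drive_tool", "data": {"plan": [{"x":-0.12,"y":-0.9,"z":-0.15,"ax":0,"ay":0,"az":0,"hand":45},{"x":-0.25,"y":-1.8,"z":-0.25,"ax":0,"ay":0,"az":0,"hand":45},{"x":-0.37,"y":-2.7,"z":-0.28,"ax":0,"ay":0,"az":0,"hand":45},{"x":-0.5,"y":-3.65,"z":-0.28,"ax":0,"ay":0,"az":-0.02,"hand":45},{"x":-0.63,"y":-4.6,"z":-0.28,"ax":0,"ay":0,"az":-0.02,"hand":45},{"x":-0.75,"y":-5.5,"z":-0.28,"ax":0,"ay":0,"az":-0.02,"hand":45},{"x":-0.84,"y":-6.15,"z":-0.28,"ax":0,"ay":0,"az":-0.02,"hand":45},{"x":-0.88,"y":-6.45,"z":-0.28,"ax":0,"ay":0,"az":-0.02,"hand":45}]}}

```text
clock: 37.05
eef_pos: [488.4, 117.6, 293.0]
tcp_rot: [-3.141, 0.0, 0.052]
contact_force: [-0.1, -0.6, -4.9]
opening: 0.695
grasp_force: 66.6
```

Call:
{"op": "drive_tool", "data": {"plan": [{"x":0,"y":0,"z":0,"ax":0,"ay":0,"az":0,"hand":45},{"x":0,"y":0,"z":0.4,"ax":0,"ay":0,"az":0,"hand":45},{"x":0,"y":0,"z":0.75,"ax":0,"ay":0,"az":0,"hand":45},{"x":0,"y":0,"z":0.8,"ax":0,"ay":0,"az":0,"hand":45},{"x":0,"y":0,"z":0.8,"ax":0,"ay":0,"az":0,"hand":45},{"x":0,"y":0,"z":0.8,"ax":0,"ay":0,"az":0,"hand":45}]}}

```text
clock: 37.65
eef_pos: [490.4, 114.7, 253.2]
tcp_rot: [-3.141, -0.001, 0.049]
contact_force: [-0.3, -0.4, -4.6]
opening: 0.696
grasp_force: 66.4
```

```bash
python3 go.py 489.5,116.4,244.1,0.048;python3 - <<'E'
from h import *
f=imaging.grab_frame("scene")[:,:,::-1]
a=cv2.resize(f[130:270,310:450],None,fx=4.2,fy=4.2,interpolation=cv2.INTER_CUBIC)
cv2.imwrite("pics/g8.png",a)
E
```

```text
t 37.6 [490.4 114.7 253.2] [-3.1415e+00 -1.2000e-03  4.9300e-02] F [-0.3 -0.4 -4.6] open 0.696
489.5,116.4,244.1,0.048 x -0.02 y -0.03 z 0.18 az 0.01 rows>=1
```

View pics/g8.png

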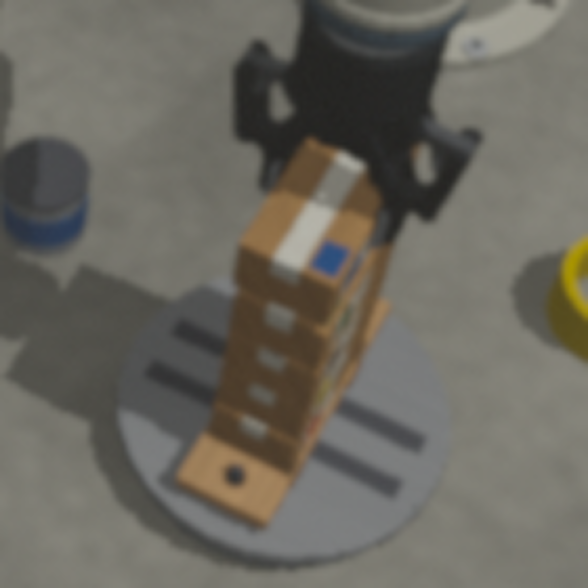

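Blue hangs squarely above a straight column of four: its front-top corner is at about (240,250) and the board hole is at (235,475). I'll lower it now.

Call:
{"op": "drive_tool", "data": {"plan": [{"x":-0.02,"y":-0.03,"z":0.05,"ax":0,"ay":0,"az":0,"hand":45},{"x":-0.02,"y":-0.03,"z":0.1,"ax":0,"ay":0,"az":0,"hand":45},{"x":-0.02,"y":-0.03,"z":0.14,"ax":0,"ay":0,"az":0,"hand":45},{"x":-0.02,"y":-0.03,"z":0.16,"ax":0,"ay":0,"az":0,"hand":45},{"x":-0.02,"y":-0.03,"z":0.16,"ax":0,"ay":0,"az":0,"hand":45}]}}

```text
clock: 38.2
eef_pos: [488.8, 116.5, 244.2]
tcp_rot: [3.142, 0.0, 0.05]
contact_force: [0.1, -0.2, -4.0]
opening: 0.696
grasp_force: 66.7
```

Call:
{"op": "drive_tool", "data": {"plan": [{"x":0,"y":0,"z":0.01,"ax":0,"ay":0,"az":0,"hand":45},{"x":0,"y":0,"z":0.02,"ax":0,"ay":0,"az":0,"hand":45}]}}

```text
clock: 38.4
eef_pos: [488.9, 116.5, 244.0]
tcp_rot: [3.141, -0.0, 0.05]
contact_force: [-4.7, -1.0, 9.6]
opening: 0.69
grasp_force: 68.4
```

Call:
{"op": "drive_tool", "data": {"plan": [{"x":0,"y":0,"z":-0.03,"ax":0,"ay":0,"az":0,"hand":50},{"x":0,"y":0,"z":-0.03,"ax":0,"ay":0,"az":0,"hand":65},{"x":0,"y":0,"z":-0.03,"ax":0,"ay":0,"az":0,"hand":80},{"x":0,"y":0,"z":-0.03,"ax":0,"ay":0,"az":0,"hand":80},{"x":0,"y":0,"z":-0.4,"ax":0,"ay":0,"az":0,"hand":80},{"x":0,"y":0,"z":-1.0,"ax":0,"ay":0,"az":0,"hand":80},{"x":0,"y":0,"z":-1.5,"ax":0,"ay":0,"az":0,"hand":80},{"x":0,"y":0,"z":-1.7,"ax":0,"ay":0,"az":0,"hand":80}]}}

```text
clock: 39.2
eef_pos: [489.9, 116.8, 330.6]
tcp_rot: [-3.141, -0.004, 0.05]
contact_force: [0.5, 0.3, -0.0]
opening: 0.938
grasp_force: 0.0
```

```bash
cat > cov.py <<'E'
from m import *
for n in("top","scene"):
    f=imaging.grab_frame(n)
    g=rectify(f,n,12,480,800,220,460,2.5)
    hsv=cv2.cvtColor(g,cv2.COLOR_RGB2HSV); 
    k=((hsv[...,0]<20)&(hsv[...,1]>80)&(hsv[...,2]>40)).astype(np.uint8)
    k=cv2.morphologyEx(k,cv2.MORPH_CLOSE,np.ones((5,5)))
    cs,_=cv2.findContours(k,cv2.RETR_EXTERNAL,cv2.CHAIN_APPROX_NONE)
    for c in cs:
        if cv2.contourArea(c)<12000: continue
        (u,v),(w,h),a=cv2.minAreaRect(c); b=cv2.boxPoints(((u,v),(w,h),a))
        e=[b[1]-b[0],b[2]-b[1]]; l=max(e,key=np.linalg.norm)
        print(n,"c",round(800-v/2.5,1),round(460-u/2.5,1),"size",round(w/2.5),round(h/2.5),"area",cv2.contourArea(c)/6.25,"yaw",(np.arctan2(-l[0],-l[1])+np.pi/2)%np.pi-np.pi/2)
E
python3 cov.py; python3 go.py
```

```text
top c 661.0 361.4 size 49 65 area 2002.08 yaw -0.8345389
scene c 629.4 337.9 size 125 66 area 7823.76 yaw 0.7328149
t 39.3 [489.6 116.7 329.3] [-3.1411e+00 -2.7000e-03  4.9700e-02] F [-0.3 -0.8  0. ] open 0.935
```

Call:
{"op": "drive_tool", "data": {"plan": [{"x":0.3,"y":-0.42,"z":0,"ax":0,"ay":0,"az":-0.5,"hand":82},{"x":0.8,"y":-1.1,"z":0,"ax":0,"ay":0,"az":-1.6,"hand":82},{"x":1.3,"y":-1.85,"z":0,"ax":0,"ay":0,"az":-2.9,"hand":82},{"x":1.85,"y":-2.6,"z":0.3,"ax":0,"ay":0,"az":-4.2,"hand":82},{"x":2.35,"y":-3.3,"z":0.9,"ax":0,"ay":0,"az":-5.4,"hand":82},{"x":2.75,"y":-3.85,"z":1.6,"ax":0,"ay":0,"az":-6.59,"hand":82},{"x":2.95,"y":-4.12,"z":2.3,"ax":0,"ay":0,"az":-6.59,"hand":82},{"x":3.01,"y":-4.21,"z":3.1,"ax":0,"ay":0,"az":-6.59,"hand":82}]}}

```text
clock: 40.1
eef_pos: [628.8, 335.9, 169.6]
tcp_rot: [-3.141, 0.001, 0.741]
contact_force: [0.4, -0.9, 0.1]
opening: 0.96
grasp_force: 0.0
```

Call:
{"op": "drive_tool", "data": {"plan": [{"x":0,"y":0,"z":0.6,"ax":0,"ay":0,"az":0,"hand":82},{"x":0,"y":0,"z":1.0,"ax":0,"ay":0,"az":0,"hand":82},{"x":0,"y":0,"z":1.1,"ax":0,"ay":0,"az":0,"hand":82},{"x":0,"y":0,"z":1.1,"ax":0,"ay":0,"az":0,"hand":82},{"x":0,"y":0,"z":1.1,"ax":0,"ay":0,"az":0,"hand":82}]}}

```text
clock: 40.6
eef_pos: [629.1, 334.4, 119.0]
tcp_rot: [3.141, -0.001, 0.74]
contact_force: [-0.7, -0.1, 0.2]
opening: 0.956
grasp_force: 0.0
```

```bash
python3 go.py 629.5,334.5,-1,0.74; python3 cov.py; python3 - <<'E'
from h import *
f=imaging.grab_frame("scene")[:,:,::-1]
a=cv2.resize(f[170:350,320:480],None,fx=3.2,fy=3.2,interpolation=cv2.INTER_CUBIC)
cv2.imwrite("pics/g9.png",a)
E
```

```text
t 40.6 [629.1 334.4 119. ] [ 3.1413e+00 -1.1000e-03  7.3970e-01] F [-0.7 -0.1  0.2] open 0.956
629.5,334.5,-1,0.74 x 0.01 y 0.00 z 2.40 az -0.00 rows>=3
top c 626.9 331.3 size 118 66 area 7138.4 yaw 0.7313968
scene c 629.7 338.1 size 124 67 area 6879.36 yaw 0.73508084
```

View pics/g9.png

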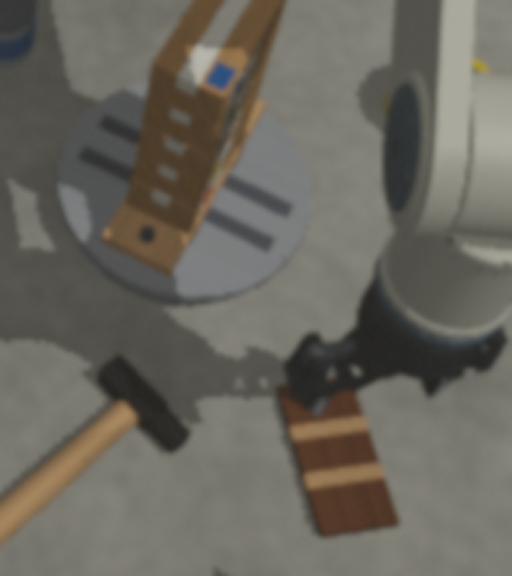

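The column stands straight, and the cover at about (340,460) hasn't moved and lies under the gripper. Descending to it now.

Call:
{"op": "drive_tool", "data": {"plan": [{"x":0.01,"y":0,"z":0.7,"ax":0,"ay":0,"az":0,"hand":82},{"x":0.01,"y":0,"z":1.4,"ax":0,"ay":0,"az":0,"hand":82},{"x":0.01,"y":0,"z":1.9,"ax":0,"ay":0,"az":0,"hand":82},{"x":0.01,"y":0,"z":2.2,"ax":0,"ay":0,"az":0,"hand":82},{"x":0.01,"y":0,"z":2.35,"ax":0,"ay":0,"az":0,"hand":82},{"x":0.01,"y":0,"z":2.4,"ax":0,"ay":0,"az":0,"hand":82},{"x":0.01,"y":0,"z":2.4,"ax":0,"ay":0,"az":0,"hand":82}]}}

```text
clock: 41.45
eef_pos: [629.7, 334.9, -0.8]
tcp_rot: [3.141, -0.001, 0.74]
contact_force: [0.3, 0.3, -0.1]
opening: 0.958
grasp_force: 0.0
```

Call:
{"op": "drive_tool", "data": {"plan": [{"x":0,"y":0,"z":0,"ax":0,"ay":0,"az":0,"hand":66},{"x":0,"y":0,"z":0,"ax":0,"ay":0,"az":0,"hand":60},{"x":0,"y":0,"z":0,"ax":0,"ay":0,"az":0,"hand":50},{"x":0,"y":0,"z":0,"ax":0,"ay":0,"az":0,"hand":50},{"x":0,"y":0,"z":0,"ax":0,"ay":0,"az":0,"hand":50}], "grip_force": 40}}

```text
clock: 41.95
eef_pos: [629.9, 335.1, -0.0]
tcp_rot: [3.141, -0.002, 0.74]
contact_force: [-0.9, -0.7, 5.7]
opening: 0.733
grasp_force: 43.7
```

Call:
{"op": "drive_tool", "data": {"plan": [{"x":0,"y":0,"z":-0.2,"ax":0,"ay":0,"az":0,"hand":50},{"x":0,"y":0,"z":-0.6,"ax":0,"ay":0,"az":0,"hand":50},{"x":0,"y":0,"z":-0.6,"ax":0,"ay":0,"az":0,"hand":50},{"x":0,"y":0,"z":-0.6,"ax":0,"ay":0,"az":0,"hand":50}]}}

```text
clock: 42.35
eef_pos: [629.5, 334.8, 29.0]
tcp_rot: [3.141, -0.002, 0.74]
contact_force: [-0.4, -0.5, -1.2]
opening: 0.734
grasp_force: 44.4
```

```bash
python3 go.py 629.5,334.5,330,0.74; python3 cov.py
```

```text
t 42.4 [629.5 334.8  29. ] [ 3.1412e+00 -1.6000e-03  7.3990e-01] F [-0.4 -0.5 -1.2] open 0.734
629.5,334.5,330,0.74 x -0.00 y 0.00 z -6.02 az -0.00 rows>=7
top c 617.0 322.8 size 75 66 area 3903.92 yaw 0.72664225
scene c 637.7 355.0 size 74 69 area 4478.4 yaw 0.750929
```

Call:
{"op": "drive_tool", "data": {"plan": [{"x":0,"y":0,"z":-0.4,"ax":0,"ay":0,"az":0,"hand":50},{"x":0,"y":0,"z":-1.2,"ax":0,"ay":0,"az":0,"hand":50},{"x":0,"y":0,"z":-2.1,"ax":0,"ay":0,"az":0,"hand":50},{"x":0,"y":0,"z":-3.0,"ax":0,"ay":0,"az":0,"hand":50},{"x":0,"y":0,"z":-3.9,"ax":0,"ay":0,"az":0,"hand":50},{"x":0,"y":0,"z":-4.8,"ax":0,"ay":0,"az":0,"hand":50},{"x":0,"y":0,"z":-5.6,"ax":0,"ay":0,"az":0,"hand":50},{"x":0,"y":0,"z":-6.1,"ax":0,"ay":0,"az":0,"hand":50}]}}

```text
clock: 43.25
eef_pos: [629.6, 334.8, 336.2]
tcp_rot: [3.141, -0.003, 0.74]
contact_force: [-0.2, -0.4, -0.7]
opening: 0.733
grasp_force: 44.4
```

```bash
python3 go.py 489.4,116.5,328,0.049
```

```text
t 43.2 [629.6 334.8 336.2] [ 3.1409e+00 -2.7000e-03  7.3990e-01] F [-0.2 -0.4 -0.7] open 0.733
489.4,116.5,328,0.049 x -5.01 y 1.33 z 0.16 az 6.60 rows>=6
```

Call:
{"op": "drive_tool", "data": {"plan": [{"x":-0.4,"y":0.1,"z":0,"ax":0,"ay":0,"az":0.6,"hand":50},{"x":-1.1,"y":0.3,"z":0,"ax":0,"ay":0,"az":1.6,"hand":50},{"x":-1.9,"y":0.5,"z":0,"ax":0,"ay":0,"az":2.7,"hand":50},{"x":-2.7,"y":0.72,"z":0,"ax":0,"ay":0,"az":3.8,"hand":50},{"x":-3.5,"y":0.93,"z":0,"ax":0,"ay":0,"az":4.9,"hand":50},{"x":-4.2,"y":1.12,"z":0.1,"ax":0,"ay":0,"az":5.8,"hand":50},{"x":-4.75,"y":1.26,"z":0.16,"ax":0,"ay":0,"az":6.4,"hand":50},{"x":-5.01,"y":1.33,"z":0.16,"ax":0,"ay":0,"az":6.6,"hand":50}]}}

```text
clock: 44.05
eef_pos: [487.0, 114.8, 324.2]
tcp_rot: [3.141, 0.002, 0.046]
contact_force: [-0.6, -0.3, -0.6]
opening: 0.734
grasp_force: 44.4
```

Call:
{"op": "drive_tool", "data": {"plan": [{"x":0,"y":0,"z":0.1,"ax":0,"ay":0,"az":0,"hand":50},{"x":0,"y":0,"z":0.4,"ax":0,"ay":0,"az":0,"hand":50},{"x":0,"y":0,"z":0.7,"ax":0,"ay":0,"az":0,"hand":50},{"x":0,"y":0,"z":0.8,"ax":0,"ay":0,"az":0,"hand":50},{"x":0,"y":0,"z":0.8,"ax":0,"ay":0,"az":0,"hand":50},{"x":0,"y":0,"z":0.8,"ax":0,"ay":0,"az":0,"hand":50}]}}

```text
clock: 44.65
eef_pos: [489.4, 117.1, 285.5]
tcp_rot: [-3.141, -0.0, 0.05]
contact_force: [0.1, 0.3, -0.7]
opening: 0.73
grasp_force: 44.3
```

```bash
python3 go.py 489.2,116.5,277,0.049
```

```text
t 44.6 [489.4 117.1 285.5] [-3.1414e+00 -3.0000e-04  4.9700e-02] F [ 0.1  0.3 -0.7] open 0.730
489.2,116.5,277,0.049 x -0.00 y 0.01 z 0.17 az 0.01 rows>=1
```

Call:
{"op": "drive_tool", "data": {"plan": [{"x":0,"y":0.01,"z":0.05,"ax":0,"ay":0,"az":0.01,"hand":50},{"x":0,"y":0.01,"z":0.1,"ax":0,"ay":0,"az":0.01,"hand":50},{"x":0,"y":0.01,"z":0.14,"ax":0,"ay":0,"az":0.01,"hand":50},{"x":0,"y":0.01,"z":0.16,"ax":0,"ay":0,"az":0.01,"hand":50},{"x":0,"y":0.01,"z":0.16,"ax":0,"ay":0,"az":0.01,"hand":50}]}}

```text
clock: 45.15
eef_pos: [488.8, 116.0, 277.1]
tcp_rot: [-3.142, 0.0, 0.048]
contact_force: [-0.2, -0.6, -1.0]
opening: 0.73
grasp_force: 44.4
```

Call:
{"op": "drive_tool", "data": {"plan": [{"x":0,"y":0,"z":0.01,"ax":0,"ay":0,"az":0,"hand":50},{"x":0,"y":0,"z":0.02,"ax":0,"ay":0,"az":0,"hand":50}]}}

```text
clock: 45.35
eef_pos: [488.9, 116.1, 276.3]
tcp_rot: [-3.142, -0.0, 0.048]
contact_force: [0.0, 0.5, -1.3]
opening: 0.736
grasp_force: 44.4
```

Call:
{"op": "drive_tool", "data": {"plan": [{"x":0,"y":0,"z":0.01,"ax":0,"ay":0,"az":0,"hand":50},{"x":0,"y":0,"z":0.01,"ax":0,"ay":0,"az":0,"hand":50}]}}

```text
clock: 45.55
eef_pos: [488.9, 116.1, 275.9]
tcp_rot: [-3.142, -0.0, 0.048]
contact_force: [-1.4, -0.3, 2.0]
opening: 0.732
grasp_force: 44.6
```

Call:
{"op": "drive_tool", "data": {"plan": [{"x":0,"y":0,"z":0.01,"ax":0,"ay":0,"az":0,"hand":50},{"x":0,"y":0,"z":0.01,"ax":0,"ay":0,"az":0,"hand":50}]}}

```text
clock: 45.75
eef_pos: [489.0, 116.1, 275.9]
tcp_rot: [-3.142, -0.0, 0.048]
contact_force: [-2.5, -0.1, 6.1]
opening: 0.729
grasp_force: 45.1
```

Call:
{"op": "drive_tool", "data": {"plan": [{"x":0,"y":0,"z":-0.01,"ax":0,"ay":0,"az":0,"hand":55},{"x":0,"y":0,"z":-0.01,"ax":0,"ay":0,"az":0,"hand":68},{"x":0,"y":0,"z":-0.01,"ax":0,"ay":0,"az":0,"hand":80},{"x":0,"y":0,"z":-0.01,"ax":0,"ay":0,"az":0,"hand":80},{"x":0,"y":0,"z":-0.3,"ax":0,"ay":0,"az":0,"hand":80},{"x":0,"y":0,"z":-0.8,"ax":0,"ay":0,"az":0,"hand":80},{"x":0,"y":0,"z":-0.9,"ax":0,"ay":0,"az":0,"hand":80},{"x":0,"y":0,"z":-0.9,"ax":0,"ay":0,"az":0,"hand":80}]}}

```text
clock: 46.55
eef_pos: [489.4, 116.2, 320.8]
tcp_rot: [-3.141, -0.002, 0.048]
contact_force: [0.4, -0.8, -1.8]
opening: 0.937
grasp_force: 0.0
```

Call:
{"op": "drive_tool", "data": {"plan": [{"x":0,"y":0,"z":0,"ax":0,"ay":0,"az":0,"hand":40},{"x":0,"y":0,"z":0,"ax":0,"ay":0,"az":0,"hand":0},{"x":0,"y":0,"z":0,"ax":0,"ay":0,"az":0,"hand":0},{"x":0,"y":0,"z":0,"ax":0,"ay":0,"az":0,"hand":0},{"x":0,"y":0,"z":0,"ax":0,"ay":0,"az":0,"hand":0},{"x":0,"y":0,"z":0,"ax":0,"ay":0,"az":0,"hand":0},{"x":0,"y":0,"z":0,"ax":0,"ay":0,"az":0,"hand":0},{"x":0,"y":0,"z":0,"ax":0,"ay":0,"az":0,"hand":0}]}}

```text
clock: 47.35
eef_pos: [488.9, 116.1, 320.2]
tcp_rot: [-3.142, -0.0, 0.048]
contact_force: [0.5, 0.7, 0.1]
opening: -0.0
grasp_force: 0.0
```

```bash
python3 go.py 489.2,116.3,291,0.049; python3 - <<'E'
from m import *
f=imaging.grab_frame("scene")
c=np.array([489.2,116.3]);a=.049
print("predicted top corners of cover px",proj("scene",[[*(c+np.array([[np.cos(a),-np.sin(a)],[np.sin(a),np.cos(a)]])@np.array(v)),288] for v in((63,32),(63,-32),(-63,-32),(-63,32))]).round(1).tolist())
g=rectify(f,"scene",288,400,580,50,180,3); hsv=cv2.cvtColor(g,cv2.COLOR_RGB2HSV)
k=((hsv[...,0]<20)&(hsv[...,1]>80)&(hsv[...,2]>30)).astype(np.uint8)
# front edge (largest x) per column & side edges near the front
for y in (92,104,116,128,140):
    col=g[:,int((180-y)*3)]; v=col.astype(int).sum(1); print(y,[int(t) for t in v[::9]])
E
```

```text
t 47.4 [488.9 116.1 320.2] [-3.1415e+00 -1.0000e-04  4.7600e-02] F [0.5 0.7 0.1] open -0.000
489.2,116.3,291,0.049 x 0.01 y -0.00 z 0.58 az -0.01 rows>=1
predicted top corners of cover px [[391.3, 198.0], [366.2, 186.6], [388.7, 151.9], [412.6, 161.9]]
92 [352, 343, 344, 340, 335, 323, 273, 198, 148, 157, 176, 181, 182, 182, 183, 183, 182, 182, 181, 182, 192, 243, 320, 355, 352, 319, 246, 171, 139, 133, 135, 134, 134, 136, 167, 233, 304, 343, 332, 264, 182, 138, 123, 124, 131, 148, 159, 163, 157, 131, 112, 107, 106, 108, 108, 107, 108, 106, 104, 107]
104 [197, 180, 176, 181, 178, 176, 159, 132, 125, 147, 171, 176, 177, 176, 175, 173, 176, 173, 170, 172, 179, 230, 308, 349, 349, 320, 245, 168, 133, 130, 130, 134, 129, 134, 153, 214, 271, 265, 207, 165, 154, 157, 160, 167, 182, 192, 198, 186, 153, 119, 108, 104, 103, 104, 106, 103, 106, 105, 100, 103]
116 [178, 179, 179, 183, 201, 229, 232, 182, 134, 142, 168, 178, 177, 177, 176, 175, 176, 176, 176, 177, 179, 218, 290, 339, 347, 333, 270, 201, 176, 178, 178, 179, 179, 182, 203, 260, 317, 330, 312, 266, 188, 131, 109, 111, 109, 114, 112, 120, 131, 141, 140, 129, 110, 107, 105, 121, 129, 130, 127, 142]
128 [178, 176, 181, 198, 239, 270, 254, 193, 134, 131, 154, 166, 164, 163, 164, 166, 164, 165, 165, 165, 171, 204, 276, 332, 346, 331, 275, 194, 169, 165, 167, 163, 163, 165, 184, 247, 316, 345, 339, 304, 234, 177, 167, 169, 169, 165, 169, 169, 166, 159, 145, 126, 116, 114, 109, 104, 105, 106, 106, 109]
140 [183, 181, 178, 174, 175, 175, 176, 156, 128, 130, 156, 172, 172, 173, 172, 171, 170, 171, 171, 171, 172, 187, 249, 316, 345, 335, 288, 215, 176, 169, 169, 168, 169, 169, 175, 221, 294, 337, 340, 313, 244, 187, 169, 173, 174, 173, 173, 172, 175, 172, 182, 235, 295, 336, 341, 324, 276, 215, 160, 124]
```

Call:
{"op": "drive_tool", "data": {"plan": [{"x":0,"y":0,"z":0.3,"ax":0,"ay":0,"az":0,"hand":0},{"x":0,"y":0,"z":0.5,"ax":0,"ay":0,"az":0,"hand":0},{"x":0,"y":0,"z":0.58,"ax":0,"ay":0,"az":0,"hand":0},{"x":0,"y":0,"z":0.6,"ax":0,"ay":0,"az":0,"hand":0},{"x":0,"y":0,"z":0.6,"ax":0,"ay":0,"az":0,"hand":0}]}}

```text
clock: 47.9
eef_pos: [489.0, 116.1, 290.3]
tcp_rot: [-3.142, -0.0, 0.048]
contact_force: [0.1, 0.8, -0.2]
opening: -0.003
grasp_force: 0.0
```

Call:
{"op": "drive_tool", "data": {"plan": [{"x":0,"y":0,"z":0.02,"ax":0,"ay":0,"az":0,"hand":0},{"x":0,"y":0,"z":0.03,"ax":0,"ay":0,"az":0,"hand":0}]}}

```text
clock: 48.1
eef_pos: [489.1, 116.1, 289.0]
tcp_rot: [-3.141, -0.001, 0.048]
contact_force: [-0.3, 0.7, -0.6]
opening: 0.004
grasp_force: 0.0
```

Call:
{"op": "drive_tool", "data": {"plan": [{"x":0,"y":0,"z":0.01,"ax":0,"ay":0,"az":0,"hand":0},{"x":0,"y":0,"z":0.02,"ax":0,"ay":0,"az":0,"hand":0},{"x":0,"y":0,"z":0.02,"ax":0,"ay":0,"az":0,"hand":0}]}}

```text
clock: 48.4
eef_pos: [489.0, 116.1, 288.0]
tcp_rot: [-3.141, -0.0, 0.048]
contact_force: [-1.1, -0.4, 2.1]
opening: -0.0
grasp_force: 1.8
```

Call:
{"op": "drive_tool", "data": {"plan": [{"x":0,"y":0,"z":0.01,"ax":0,"ay":0,"az":0,"hand":0},{"x":0,"y":0,"z":0.01,"ax":0,"ay":0,"az":0,"hand":0}]}}

```text
clock: 48.6
eef_pos: [489.0, 116.1, 288.0]
tcp_rot: [-3.141, -0.001, 0.048]
contact_force: [-2.9, 0.0, 8.0]
opening: -0.003
grasp_force: 4.1
```

Call:
{"op": "drive_tool", "data": {"plan": [{"x":0,"y":0,"z":0.005,"ax":0,"ay":0,"az":0,"hand":0},{"x":0,"y":0,"z":0.005,"ax":0,"ay":0,"az":0,"hand":0},{"x":0,"y":0,"z":0.005,"ax":0,"ay":0,"az":0,"hand":0},{"x":0,"y":0,"z":0.005,"ax":0,"ay":0,"az":0,"hand":0},{"x":0,"y":0,"z":0.005,"ax":0,"ay":0,"az":0,"hand":0},{"x":0,"y":0,"z":0.005,"ax":0,"ay":0,"az":0,"hand":0}]}}

```text
clock: 49.2
eef_pos: [489.1, 116.1, 288.0]
tcp_rot: [-3.141, -0.001, 0.048]
contact_force: [-4.6, -1.4, 10.7]
opening: -0.001
grasp_force: 5.1
```

Call:
{"op": "drive_tool", "data": {"plan": [{"x":0,"y":0,"z":-0.02,"ax":0,"ay":0,"az":0,"hand":0},{"x":0,"y":0,"z":-0.1,"ax":0,"ay":0,"az":0,"hand":0},{"x":0,"y":0,"z":-0.6,"ax":0,"ay":0,"az":0,"hand":0},{"x":0,"y":0,"z":-1.3,"ax":0,"ay":0,"az":0,"hand":0},{"x":0,"y":0.6,"z":-1.8,"ax":0,"ay":0,"az":0,"hand":0},{"x":0,"y":1.5,"z":-1.8,"ax":0,"ay":0,"az":0,"hand":0},{"x":0,"y":2.5,"z":-1.8,"ax":0,"ay":0,"az":0,"hand":0},{"x":0,"y":3.5,"z":-1.8,"ax":0,"ay":0,"az":0,"hand":0}]}}

```text
clock: 50.0
eef_pos: [497.1, -60.2, 377.3]
tcp_rot: [3.141, -0.001, 0.049]
contact_force: [0.5, 0.6, -0.1]
opening: 0.003
grasp_force: 0.0
```

Call:
{"op": "drive_tool", "data": {"plan": [{"x":0,"y":0.9,"z":0,"ax":0,"ay":0,"az":0,"hand":0},{"x":0,"y":1.8,"z":0,"ax":0,"ay":0,"az":0,"hand":0},{"x":0,"y":2.7,"z":0,"ax":0,"ay":0,"az":0,"hand":0},{"x":0,"y":3.4,"z":0,"ax":0,"ay":0,"az":0,"hand":0},{"x":0,"y":3.6,"z":0,"ax":0,"ay":0,"az":0,"hand":0},{"x":0,"y":3.6,"z":0,"ax":0,"ay":0,"az":0,"hand":0},{"x":0,"y":3.6,"z":0,"ax":0,"ay":0,"az":0,"hand":0}]}}

```text
clock: 50.7
eef_pos: [505.7, -237.6, 376.7]
tcp_rot: [-3.141, 0.0, 0.048]
contact_force: [-0.1, 0.1, -0.2]
opening: 0.002
grasp_force: 0.0
```

```bash
python3 - <<'E'
from m import *
for n in("top","scene"):
    f=imaging.grab_frame(n); g=rectify(f,n,288,400,580,30,200,3); hsv=cv2.cvtColor(g,cv2.COLOR_RGB2HSV)
    # pale strap tracks on the cover
    v=g.astype(int).sum(2); k=((hsv[...,0]<20)&(hsv[...,1]>60)&(v>280)).astype(np.uint8)
    for c in cv2.findContours(k,cv2.RETR_EXTERNAL,cv2.CHAIN_APPROX_NONE)[0]:
        if 500<cv2.contourArea(c)<6000:
            (u,w),s,a=cv2.minAreaRect(c); print(n,"track",round(580-w/3,1),round(200-u/3,1),np.round(np.array(s)/3,1),round(a,1))
E
```

```text
top track 471.0 56.2 [ 9.3 23.9] 18.4
top track 541.2 69.8 [34.2 31.2] 87.8
scene track 519.6 167.9 [123.2   9.5] 77.6
```

```bash
python3 - <<'E'
from m import *
f=imaging.grab_frame("scene"); g=rectify(f,"scene",288,400,580,30,200,3).astype(int); v=g.sum(2)
c=np.array([489.1,116.1]);a=.048;R=np.array([[np.cos(a),-np.sin(a)],[np.sin(a),np.cos(a)]])
for l in (-24,0,24):      # along x, at three y offsets ; then along y
    print("x-line",l,[int(v[int((580-p[0])*3),int((200-p[1])*3)]) for p in [c+R@[s,l] for s in range(-72,76,4)]])
for l in (-50,0,45):
    print("y-line",l,[int(v[int((580-p[0])*3),int((200-p[1])*3)]) for p in [c+R@[l,s] for s in range(-44,46,4)]])
E
```

```text
x-line -24 [327, 325, 285, 216, 181, 180, 181, 181, 181, 183, 192, 256, 338, 357, 314, 222, 186, 182, 183, 183, 189, 259, 340, 357, 315, 218, 184, 184, 181, 181, 181, 179, 181, 172, 139, 130, 197]
x-line 0 [346, 335, 280, 205, 182, 183, 182, 180, 184, 179, 189, 259, 332, 349, 302, 213, 180, 181, 181, 180, 188, 255, 332, 347, 305, 210, 179, 179, 176, 177, 176, 177, 178, 168, 136, 159, 243]
x-line 24 [351, 349, 294, 207, 174, 173, 172, 171, 173, 174, 177, 243, 322, 339, 291, 207, 171, 169, 169, 171, 177, 237, 322, 342, 300, 204, 172, 171, 169, 169, 166, 172, 170, 166, 136, 135, 169]
y-line -50 [332, 328, 327, 264, 189, 181, 178, 182, 176, 174, 177, 182, 184, 176, 169, 170, 173, 173, 180, 227, 341, 361, 367]
y-line 0 [326, 325, 319, 257, 185, 183, 182, 180, 171, 174, 180, 181, 175, 169, 167, 171, 172, 169, 171, 178, 233, 283, 361]
y-line 45 [333, 334, 341, 277, 188, 182, 179, 178, 172, 178, 180, 177, 172, 170, 165, 175, 175, 169, 171, 225, 309, 286, 240]
```

```bash
python3 -c "
from rig import r
print(r.sign_off())"
```

```text
the job is handed in; nothing more can be done
None
```

The order is made up and handed in, at about 51 s of the 210 s allowed: the board sits seated on both dowels, with all five cartons stacked square on it and the cover on top, pressed at about 10.7 N.

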